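Lay a stepped spindle level in its V-block cradle and set the stop clip

TASK

Rest the stepped spindle in the green V-block cradle, thick end in the wide V and thin end in the narrow V, so that it lies level with its square middle between the two blocks; set it down, do not let it drop. Then squeeze the orange-handled spring clip off its grey parking stand and release it upright onto the middle of the upright tab at the end of the cradle, jaws well down over the tab, as an end stop. Leave the spanner, grease tube and pipe clamp where they are.

Things in the scene. Friction and masses are not known exactly. Their poses are not given: they have to be found in the camera images.
- spindle: The steel stepped spindle, 190 mm long, 0.35 kg nominal, lying along its x axis. Square middle 70 mm long and 38 x 38 mm; from it a thick round journal (diameter 34 mm, 60 mm long) runs towards +x and a thin round journal (diameter 20 mm, 60 mm long) towards -x. It starts on the desk on one flat of the square. Origin: centre of the underside of the square; z up.
- spindle_center (a point): Centre of the spindle's square middle, on the spindle's axis, 19 mm above its underside: the balance point and where to grip, across the two 38 mm flats (closing along the spindle's y). Axes as the spindle's.
- spindle_thick (a point): Point on the spindle's axis half-way along the thick journal, 65 mm from the centre towards +x.
- spindle_thin (a point): Point on the spindle's axis half-way along the thin journal, 65 mm from the centre towards -x.
- cradle: Fixed green base plate, 256 x 74 x 12 mm, with two dark 90-degree V-blocks 130 mm apart (each 24 mm long in x, 52 mm wide in y). Its x axis is the line of the seated spindle, from the narrow V to the wide V and on to the upright tab; z up. Origin on the desk half-way between the blocks. The block tops are 54 mm (wide V) and 60 mm (narrow V) above the desk. When rightly seated, the spindle's x points the same way as the cradle's x, with its axis level 60 mm above the desk.
- v_wide (a point): Where the middle of the thick journal's axis lies when seated in the wide V (cradle x +65 mm, 60 mm above the desk). Mouth of this V: 36 mm wide. Axes as the cradle's.
- v_narrow (a point): Where the middle of the thin journal's axis lies when seated in the narrow V (cradle x -65 mm, 60 mm above the desk). Mouth of this V: 28 mm wide. Axes as the cradle's.
- stop_tab (a point): Middle of the top edge of the fixed upright tab at the wide-V end of the cradle (cradle x +122 mm, 42 mm above the desk). The tab is a plate 36 mm long in cradle x, 4 mm thick in cradle y; it stands 24 mm clear above an 18 mm wide foot. Axes as the cradle's.
- clip_stand: Fixed grey parking stand, base 80 x 60 x 20 mm, with a tab like the cradle's: 36 mm long in its x, 4 mm thick in its y, z up. Origin: centre of its underside on the desk.
- park_tab (a point): Middle of the top edge of the parking tab, 50 mm above the desk. Axes as the stand's.
- clip: Spring clip (like a clothes peg standing on its jaws), 20 mm wide in x, 75 mm tall, 60 g. Orange handles at the top spread in +y and -y; jaws point down; pivot 30 mm above the jaw tips. Starts pinched on the parking tab with its jaw tips 18 mm below the tab's top edge. Origin: between the jaw tips; it belongs to the -y half, upright while the jaws sit on a tab.
- clip_tip (a point): Point between the clip's jaw tips. Clip x runs along the tab (either way round), y across it, z up. Jaws hold a tab when this is 8 to 24 mm below its top edge (lower, the tips meet the foot).
- clip_grip (a point): Point between the clip's handles where they are squeezed, 62 mm above the jaw tips (44 mm above the parking tab's top edge at the start); the handles end about 12 mm higher. Squeeze along the clip's y. The handles measure about 36 mm over their outsides here when the jaws hold a tab, 20 mm when fully squeezed, where they are parallel against a stop. It takes about 5 N to begin and 8 N to squeeze fully; grip with 15 to 25 N.
- clip_jaw (a joint): Opening angle of the clip's sprung jaws (rad): 0 when they pinch a 4 mm tab, 0.5 fully squeezed (jaw tips about 19 mm apart), about -0.13 closed on nothing.
- spanner: Combination spanner, 174 x 31 x 8 mm, lying on the desk; leave alone.
- grease_tube: White grease tube with red cap, 128 x 33 x 26 mm, lying on the desk; leave alone.
- kf_clamp: Aluminium ring-shaped pipe clamp, 88 x 67 x 27 mm, lying on the desk; leave alone.
Not all that is in view belongs to the job. Leave any yellow look-alike of the clip alone.

How it is judged (in metres and radians):
On the way, in this order (a step that is already met when the one before it is completed fails the run):
1. the spindle lies level in both Vs, the right way round, and is released (x of spindle_thick in the frame of v_wide between -0.01 and 0.01 m and y of spindle_thick in the frame of v_wide between -0.004 and 0.004 m and z of spindle_thick in the frame of v_wide between -0.004 and 0.004 m and x of spindle_thin in the frame of v_narrow between -0.01 and 0.01 m and y of spindle_thin in the frame of v_narrow between -0.004 and 0.004 m and z of spindle_thin in the frame of v_narrow between -0.004 and 0.004 m and angle between spindle_center's own x axis and vertical between 1.5308 and 1.6108 rad and contact force between the fingers and spindle below 0.1 N), for 0.3 s.
2. the clip is squeezed open and lifted off its parking tab (value of joint clip_jaw above 0.1 rad and distance of clip_tip from where it was at the start of the episode above 0.03 m), for 0.1 s.
At the end, for the whole second after the job is handed in: Spindle level within 0.04 rad, right way round, each journal within 4 mm (10 mm lengthways) of its seat; clip closed on the cradle tab within 12 mm of its middle, 4 mm sideways, tips 8 to 30 mm below its top, in line within 0.15 and upright within 0.12 rad; both released, at rest (all of step 1 and x of clip_tip in the frame of stop_tab between -0.012 and 0.012 m and y of clip_tip in the frame of stop_tab between -0.004 and 0.004 m and z of clip_tip in the frame of stop_tab between -0.03 and -0.008 m and angle between the x axis of clip_tip and the x axis of stop_tab, either way round below 0.15 rad and angle between clip_tip's own z axis and vertical below 0.12 rad and value of joint clip_jaw between -0.07 and 0.07 rad and linear speed of each of spindle, clip below 0.02 m/s and contact force between the fingers and clip below 0.1 N); the robot touches nothing.
It fails at once if the spindle is dropped (linear speed of spindle above 0.6 m/s and contact force between the fingers and spindle below 0.1 N).
It fails at once if the spanner is moved (distance of spanner from where it was at the start of the episode above 0.02 m).
It fails at once if the grease tube is moved (distance of grease_tube from where it was at the start of the episode above 0.02 m).
It fails at once if the kf clamp is moved (distance of kf_clamp from where it was at the start of the episode above 0.02 m).
It also fails if it takes over 51 s, if anything falls off the work surface, if the arm or the gripper's body presses on something with over 40 N, if the wrist force passes 120 N, or if a joint passes its speed limit or range.

ROBOT

A 6-joint arm with a two-finger parallel gripper is mounted at the origin on a cart in front of the work surface, level with it; the furniture and walls round the work are solid. World frame = base frame: x ahead of the robot, y to its left, z up, the work surface at z = 0. Lengths are in m, angles in degrees, forces in N, time in s.
With the tool pointing down it reaches from about 0.275 to 0.825 m from the base axis. Payload 5.2 kg.
Tool frame: the origin (TCP) lies at the very end of the fingers, on their centre line; the grasp point (between the pads) lies 19 mm behind it (manip.grasp_offset is the distance from the TCP to the grasp point, in m); z points along the fingers, y is the direction in which the jaws open and shut (so a half turn about z gives the same grasp; the last joint's range is limited). The gripper opens to 93 mm and grips with 3 to 60 N. Pads are 15 mm wide; open, the fingers measure 128 mm over their backs; the gripper's body (75 mm by 188 mm) begins 65 mm behind the grasp point.
Start: joints at [-81.979, 14.817, 87.949, -0, 77.235, -11.62], TCP at [0.185, -0.518, 0.219] pointing down, gripper open.
Joint ranges: [-179.93, 179.93], [-52.35, 119.4], [10.71, 147.94], [-69.91, 249.91], [12.55, 155.21], [-178.61, 178.61]. Speed limits (degrees/s): [147.25, 147.25, 180, 180, 180, 180].

INTERFACE

Orientations are given as a 3x3 rotation matrix whose columns are the frame's x, y, z axes.
In Python, from cell import manip gives the robot as it stands.
- The arm moves only by the tool move_arm, never from a script. Its argument "motion" is a list that holds one entry, the list of rows, each a list of 7 numbers: the shift along the world's x, y, z in cm, then the turn, a rotation vector about the world's x, y, z in degrees, then the closure, from -1 (fully open) to 1 (shut), so that 0 is half open. In form: [[[x, y, z, wx, wy, wz, jaw], ...]]. A call has 1 to 20 rows; each row is the pose to reach, as a shift and turn from the pose commanded when the call began; what a row does not reach only later rows make up. A row lasts 1/10 s, in which the tool goes at most 50 mm and 8.59 degrees, less where a joint would pass 70% of its speed; a pose out of reach is approached as far as the arm can. A call with a gripper value outside its range is refused whole. The fingers move at their own pace and stop on an object; "squeeze" is the grip in N (left out, the last holds). Time passes only in rows, so rows that repeat a pose let the fingers close. It gives the time, the measured TCP pose, the force and the opening at its end, in the units of the state.
- manip.get_state(): the state, without advancing time (a new reading comes with each control period).
- manip.get_image(name): name is "scene" or "side" or "wrist"; returns the picture (400x640x3 uint8, blue, green, red); there is no depth.
- manip.calibration(name): a dict with "fovy" (degrees; the focal length in pixels is half the picture's height over the tangent of half this angle, whatever the lens; pixels are square), "cx", "cy" (the principal point, pixels), "pose" (4x4, takes a point from camera to world coordinates). Camera axes: x right, y down, z forward; pixel columns grow to the right and rows downward; lengths in m; the calibration is good to about 2 mm. A picture is of the moment at which its call begins: read the wrist's pose just before it. calibration takes no time and is no camera call; for the wrist camera it gives the pose at the moment of the call.
- manip.finish_job(): hands the job in, once; it reports no verdict.
The state is a dict: "clock": time; "joint_positions": joint angles; "qvel": joint speeds; "joint_efforts": joint torques, N m; "ee_pos": TCP position; "ee_rot": TCP orientation; "force": force on the tool from outside, world axes, zero at the start; "wrist_torque": the same for the moment, N m; "finger_gap": opening from 0.0 (shut) to 1.0 (fully open).
Only numpy, scipy, OpenCV 4.12 (cv2) and the standard library are available. Lean on these libraries where they do the work, as an engineer would, in place of code of your own. Each camera call takes 0.05 s, during which the arm holds its last target.

## Working session

There is one attempt and no reset: what is moved stays moved. The work goes in short steps, Python scripts to look and compute and a tool call to move; the robot and the scene stay as the last step left them, time stands still between calls to the robot, and variables do not carry over. Pictures are saved under pics/ and viewed, and the job is handed in when it is done.

Besides the shell and the picture viewer there is one more tool, called after "Call:" as name(argument=value, ...), one argument or row to a line, values as JSON. move_arm: Moves the arm, as the interface text tells. Its arguments: {"type":"object","properties":{"motion":{"type":"array","items":{"type":"array","items":{"type":"array","items":{"type":"number"}}}},"squeeze":{"type":"number"}},"required":["motion"]}

```bash
mkdir -p pics; ls
cat > h.py <<'E'
import numpy as np, cv2
from cell import manip
def snap(n,f):
    c=manip.calibration(n); im=manip.get_image(n); im=np.array(im); cv2.imwrite('pics/'+f+'.png',im); np.save('pics/'+f+'.npy',np.array([c['fovy'],c['cx'],c['cy'],*np.array(c['pose']).ravel()])); return im
def load(f):
    d=np.load('pics/'+f+'.npy'); return d[0],d[1],d[2],d[3:].reshape(4,4)
def ray(f,u,v):
    fo,cx,cy,P=load(f); k=200/np.tan(np.radians(fo/2))
    d=P[:3,:3]@np.array([(u-cx)/k,(v-cy)/k,1]); return P[:3,3],d/np.linalg.norm(d)
def plane(f,u,v,z):
    o,d=ray(f,u,v); return o+d*(z-o[2])/d[2]
def proj(f,p):
    fo,cx,cy,P=load(f); k=200/np.tan(np.radians(fo/2)); q=P[:3,:3].T@(np.array(p)-P[:3,3]); return np.array([cx+k*q[0]/q[2],cy+k*q[1]/q[2]])
def tri(*obs):
    A=np.zeros((3,3));b=np.zeros(3)
    for f,u,v in obs:
        o,d=ray(f,u,v);M=np.eye(3)-np.outer(d,d);A+=M;b+=M@o
    p=np.linalg.solve(A,b); return p,[np.round(proj(f,p)-[u,v],1) for f,u,v in obs]
E
python3 - <<'E'
from h import *
for n in ['scene','side','wrist']:
    snap(n,n+'0'); fo,cx,cy,P=load(n+'0'); print(n,fo,cx,cy,P.round(3).tolist())
print(manip.get_state(), manip.grasp_offset)
E
```

```text
pics
scene 46.364723162881944 322.5960525081837 200.66257761302703 [[-0.486, -0.634, 0.601, -0.113], [-0.873, 0.369, -0.318, 0.37], [-0.02, -0.68, -0.733, 0.928], [0.0, 0.0, 0.0, 1.0]]
side 49.00247781786058 316.83938863231145 200.54172621667388 [[0.912, -0.178, 0.369, 0.129], [-0.41, -0.398, 0.821, -0.942], [0.001, -0.9, -0.436, 0.578], [0.0, 0.0, 0.0, 1.0]]
wrist 66.96594921743102 319.5395177252606 196.75123328232726 [[0.337, -0.909, -0.246, 0.251], [-0.942, -0.326, -0.086, -0.494], [-0.002, 0.26, -0.966, 0.384], [0.0, 0.0, 0.0, 1.0]]
{'clock': 0.15, 'joint_positions': array([-8.19769185e+01,  1.48498091e+01,  8.79947821e+01,  9.75809725e-04,
        7.72341329e+01, -1.16190936e+01]), 'qvel': array([ 0.08984936, -0.14642178, -0.18918407,  0.04318267, -0.02891779,
        0.02593888]), 'joint_efforts': array([ 1.45160451e-03, -4.37647104e+01, -2.84231114e+01,  7.18190591e-02,
        3.80546157e-02, -1.00470991e-04]), 'ee_pos': array([ 0.18485521, -0.51758041,  0.2180206 ]), 'ee_rot': array([[ 9.41811568e-01,  3.36141250e-01, -1.75323429e-04],
       [ 3.36141168e-01, -9.41810627e-01,  1.36286238e-03],
       [ 2.92992796e-04, -1.34249298e-03, -9.99999056e-01]]), 'force': array([ 0.10628083, -0.2572351 ,  0.23767171]), 'wrist_torque': array([ 0.02171328,  0.0064204 , -0.02079166]), 'finger_gap': 1.0045916215394233} 0.0188
```

View pics/scene0.png

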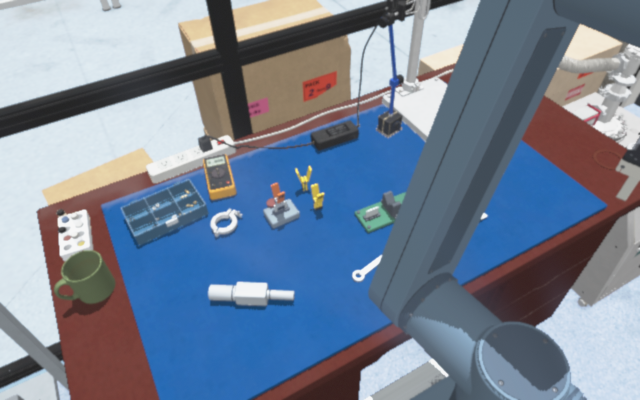

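View pics/side0.png

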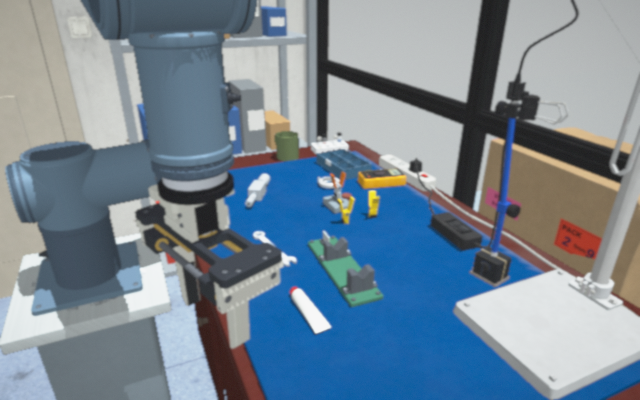

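View pics/wrist0.png

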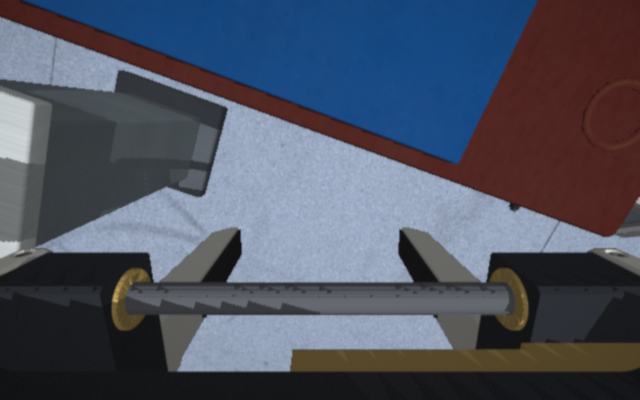

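The scene view shows the spindle at (252,293), thick end left. The orange clip on the grey stand is at (279,205), with two yellow look-alikes at (304,180) and (318,196). The cradle is at about (375,210), partly hidden, and the spanner at (368,267). Next I'll get rough positions.

Run:
```python
from h import *
for n,f,u,v,z in [('thick end','scene0',209,293,.019),('thin end','scene0',294,296,.019),('sp mid','scene0',252,293,.019),('stand','scene0',281,214,.02),('clip','scene0',279,188,.09),('cr near-left','scene0',357,220,.012),('cr side a','side0',310,240,.012),('cr side b','side0',380,295,.012),('cr side c','side0',352,302,.012),('spannerA','scene0',360,275,0),('spannerside','side0',295,264,0),('kf','scene0',226,222,.01),('tube','side0',325,330,0),('tube2','side0',293,288,0),('yel1','side0',348,222,0),('yel2','side0',372,215,0)]:
    print(n,plane(f,u,v,z).round(3))
for nm,f,b in [('s','scene0',(190,150,440,310)),('d','side0',(220,150,400,350))]:
    im=cv2.imread('pics/'+f+'.png')[b[1]:b[3],b[0]:b[2]]; cv2.imwrite('pics/crop_'+nm+'.png',cv2.resize(im,None,fx=3,fy=3,interpolation=cv2.INTER_CUBIC))
```

```text
thick end [0.512 0.336 0.019]
thin end [0.41  0.173 0.019]
sp mid [0.464 0.251 0.019]
stand [0.644 0.092 0.02 ]
clip [0.666 0.08  0.09 ]
cr near-left [ 0.534 -0.071  0.012]
cr side a [ 0.5   -0.076  0.012]
cr side b [ 0.544 -0.334  0.012]
cr side c [ 0.481 -0.331  0.012]
spannerA [0.394 0.008 0.   ]
spannerside [ 0.433 -0.142  0.   ]
kf [0.699 0.225 0.01 ]
tube [ 0.403 -0.369  0.   ]
tube2 [ 0.395 -0.225  0.   ]
yel1 [ 0.64  -0.013  0.   ]
yel2 [ 0.722 -0.004  0.   ]
```

View pics/crop_s.png

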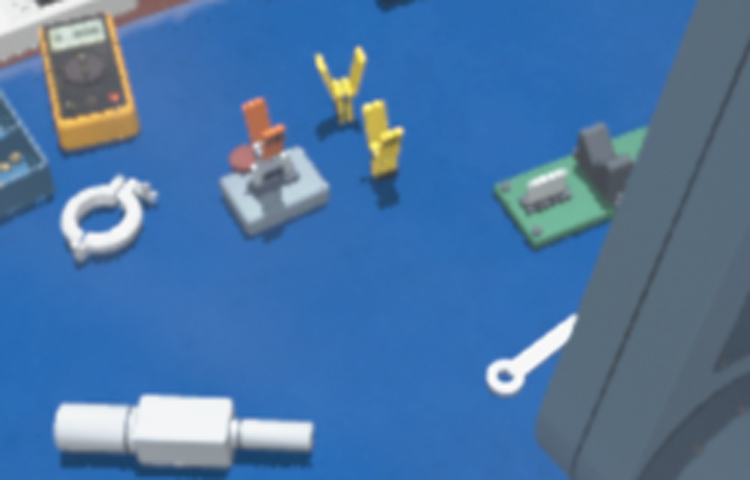

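View pics/crop_d.png

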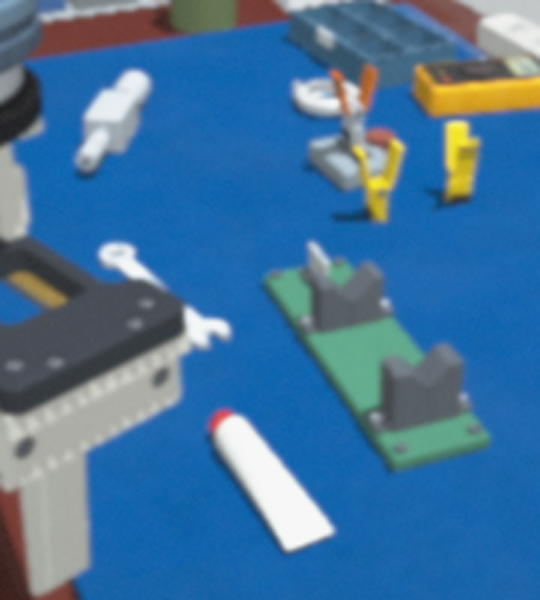

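Call:
move_arm(
  motion=[
    [[28.5,46.8,13,0,0,-20,-1],[28.5,46.8,13,0,0,-20,-1],[28.5,46.8,13,0,0,-20,-1],[28.5,46.8,13,0,0,-20,-1],[28.5,46.8,13,0,0,-20,-1],[28.5,46.8,13,0,0,-20,-1],[28.5,46.8,13,0,0,-20,-1],[28.5,46.8,13,0,0,-20,-1],[28.5,46.8,13,0,0,-20,-1],[28.5,46.8,13,0,0,-20,-1],[28.5,46.8,13,0,0,-20,-1],[28.5,46.8,13,0,0,-20,-1],[28.5,46.8,13,0,0,-20,-1],[28.5,46.8,13,0,0,-20,-1],[28.5,46.8,13,0,0,-20,-1]],
  ],
)

```text
clock: 1.65
ee_pos: [0.469, -0.0514, 0.348]
ee_rot: [[1.0, -0.008, -0.002], [-0.008, -1.0, -0.0], [-0.002, 0.0, -1.0]]
force: [-0.2, 0.0, 0.2]
finger_gap: 1.001
```

Run:
```python
from h import *
snap('wrist','w1');snap('side','side1');snap('scene','scene1')
s=manip.get_state();print(s['clock'],s['ee_pos'],s['ee_rot'].round(3),load('w1')[3][:3,3])
```

```text
1.8 [ 0.46928846 -0.05130328  0.3483821 ] [[ 1.    -0.009 -0.001]
 [-0.009 -1.    -0.   ]
 [-0.001  0.    -1.   ]] [ 0.53974686 -0.05271584  0.51383589]
```

View pics/w1.png

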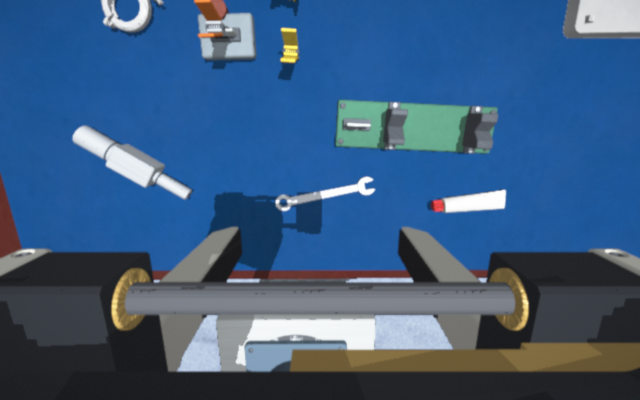

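View pics/side1.png

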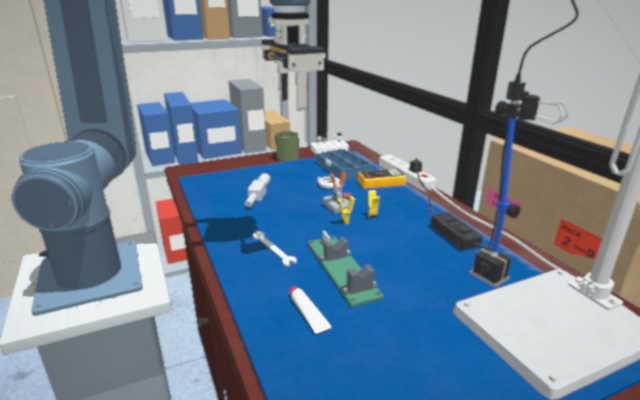

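View pics/scene1.png

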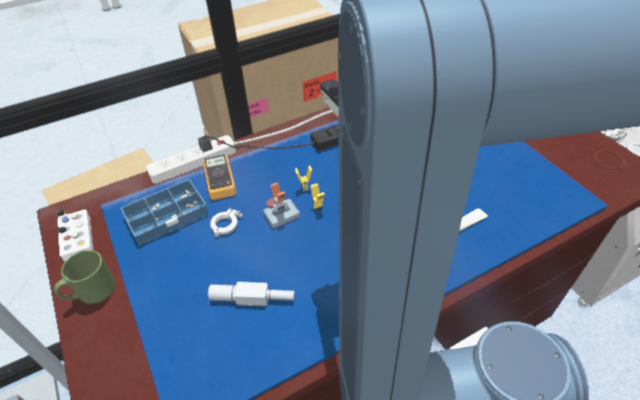

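Run:
```python
from h import *
im=cv2.imread('pics/w1.png')
a=cv2.resize(im[100:220,50:210],None,fx=4,fy=4,interpolation=cv2.INTER_CUBIC)
b=cv2.resize(im[90:165,320:510],None,fx=4,fy=4,interpolation=cv2.INTER_CUBIC)
cv2.imwrite('pics/c1.png',a);cv2.imwrite('pics/c2.png',b)
hsv=cv2.cvtColor(im,cv2.COLOR_BGR2HSV)
m=((hsv[...,1]<90)&(hsv[...,2]>90)).astype(np.uint8); m[:, :60]=0;m[:,210:]=0;m[:110]=0;m[210:]=0
n,l,st,ce=cv2.connectedComponentsWithStats(m);i=1+st[1:,4].argmax();print(st[i])
c=max(cv2.findContours((l==i).astype(np.uint8),0,2)[0],key=cv2.contourArea)
# points -> plane z=.019
P=np.array([plane('w1',u,v,.019)[:2] for u,v in np.argwhere(l==i)[:,::-1]])
mu=P.mean(0);w,V=np.linalg.eigh(np.cov((P-mu).T));ax=V[:,1];ax=ax if ax[1]>0 else -ax
t=(P-mu)@ax;s=(P-mu)@[-ax[1],ax[0]]
print(mu,np.degrees(np.arctan2(ax[1],ax[0])),t.min(),t.max())
for k in np.arange(-.1,.1,.01):
    q=s[(t>=k)&(t<k+.01)]
    if len(q):print(k.round(3),len(q),(q.min()*1e3).round(1),(q.max()*1e3).round(1))
```

```text
[  72  126  120   73 2839]
[0.46834791 0.26214362] 58.4521715166527 -0.10947611855266404 0.09250810922069784
-0.1 74 -10.6 11.6
-0.09 79 -10.8 11.9
-0.08 80 -11.1 11.6
-0.07 81 -11.3 11.1
-0.06 99 -25.1 12.4
-0.05 162 -24.9 24.1
-0.04 189 -25.3 27.6
-0.03 192 -25.5 27.2
-0.02 194 -25.6 27.3
-0.01 194 -25.8 27.1
-0.0 198 -26.2 27.2
0.01 188 -26.0 27.0
0.02 176 -20.1 26.6
0.03 144 -19.5 21.9
0.04 144 -19.7 17.7
0.05 145 -20.1 17.3
0.06 148 -20.1 17.0
0.07 143 -19.3 17.1
0.08 124 -17.3 16.8
0.09 17 -3.9 13.1
```

View pics/c1.png

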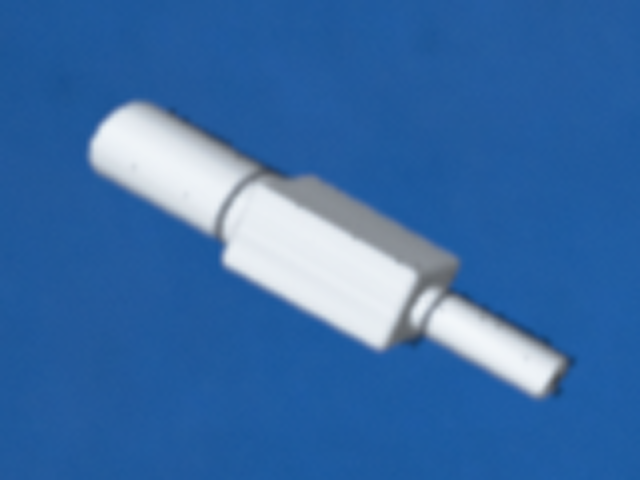

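View pics/c2.png

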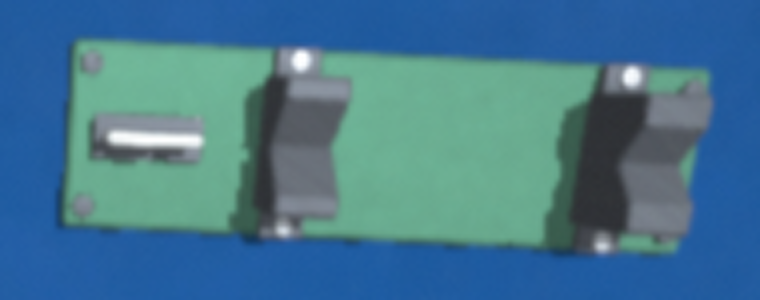

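Run:
```python
from h import *
C=[(262,180),(225,265),(383,348),(416,271)]
Q=[plane('w1',50+x/4-.4,100+y/4-.4,.038)[:2] for x,y in C]
print(np.round(Q,4),np.mean(Q,0)); 
for i in range(4):
  d=Q[(i+1)%4]-Q[i];print(np.linalg.norm(d),np.degrees(np.arctan2(d[1],d[0])))
# cradle: base corners in crop c2, z=.012
C=[(75,40),(65,226),(677,252),(709,72)]
Q=[plane('w1',320+x/4-.4,90+y/4-.4,.012)[:2] for x,y in C];print(np.round(Q,4),np.mean(Q,0))
for i in range(4):
  d=Q[(i+1)%4]-Q[i];print(np.linalg.norm(d),np.degrees(np.arctan2(d[1],d[0])))
T=[plane('w1',320+x/4-.4,90+y/4-.4,.042)[:2] for x,y in [(107,137),(203,142)]];print(T,np.mean(T,0))
```

```text
[[0.4971 0.2662]
 [0.4639 0.2871]
 [0.4297 0.2297]
 [0.4609 0.2116]] [0.46290857 0.2486575 ]
0.03922251664030472 147.88453874989432
0.0667742630026683 -120.85938331677787
0.03612844296411673 -30.05325400103911
0.065479038602681 56.43734087533343
[[ 0.5625 -0.0826]
 [ 0.4896 -0.0791]
 [ 0.477  -0.3322]
 [ 0.5484 -0.335 ]] [ 0.51935516 -0.20721883]
0.07295962996284412 177.2640083656029
0.2534476396408458 -92.84814008623371
0.07144732589927057 -2.249061679672991
0.25284796117331193 86.8083138564024
[array([ 0.52593195, -0.09322181]), array([ 0.52380539, -0.12971   ])] [ 0.52486867 -0.11146591]
```

Call:
move_arm(
  motion=[
    [[-0.6,30,-14.8,0,0,59,-1],[-0.6,30,-14.8,0,0,59,-1],[-0.6,30,-14.8,0,0,59,-1],[-0.6,30,-14.8,0,0,59,-1],[-0.6,30,-14.8,0,0,59,-1],[-0.6,30,-14.8,0,0,59,-1],[-0.6,30,-14.8,0,0,59,-1],[-0.6,30,-14.8,0,0,59,-1],[-0.6,30,-14.8,0,0,59,-1],[-0.6,30,-14.8,0,0,59,-1]],
  ],
)

```text
clock: 2.8
ee_pos: [0.4646, 0.2488, 0.2013]
ee_rot: [[0.523, 0.852, 0.001], [0.852, -0.523, -0.0], [0.0, 0.001, -1.0]]
force: [0.6, -0.1, -0.4]
finger_gap: 0.997
```

Run:
```python
from h import *
snap('wrist','w2')
s=manip.get_state();print(s['clock'],s['ee_pos'],s['ee_rot'].round(3),load('w2')[3][:3,3])
```

```text
2.85 [0.46469862 0.24867487 0.20150085] [[ 0.523  0.852  0.001]
 [ 0.852 -0.523 -0.   ]
 [ 0.001  0.001 -1.   ]] [0.50046166 0.30954205 0.36728136]
```

View pics/w2.png

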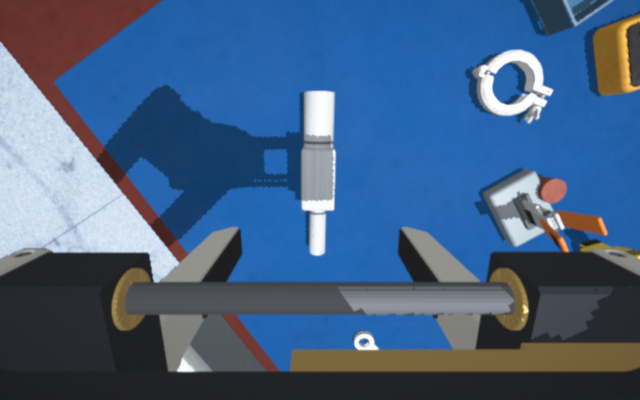

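Run:
```python
from h import *
im=cv2.imread('pics/w2.png')
cv2.imwrite('pics/c3.png',cv2.resize(im[80:265,270:370],None,fx=4,fy=4,interpolation=cv2.INTER_CUBIC)[:600*2])
hsv=cv2.cvtColor(im,cv2.COLOR_BGR2HSV)
for r in range(86,262,5):
    x=[u for u in range(285,355) if hsv[r,u,1]<110]
    if x:
        print(r,x[0],x[-1],end=' | ')
g=im[:,310:328].astype(int).mean(1); print()
for r in range(86,262): print(r,g[r].round().astype(int).tolist(),end=';')
```

```text
91 306 332 | 96 303 334 | 101 303 334 | 106 303 334 | 111 303 334 | 116 303 334 | 121 303 334 | 126 303 333 | 131 303 333 | 136 304 333 | 141 304 333 | 146 303 333 | 151 301 335 | 156 301 335 | 161 301 335 | 166 301 335 | 171 301 335 | 176 301 335 | 181 301 335 | 186 301 334 | 191 301 334 | 196 301 334 | 201 301 334 | 206 301 334 | 211 307 326 | 216 309 325 | 221 309 325 | 226 309 325 | 231 309 325 | 236 309 325 | 241 309 325 | 246 309 325 | 251 309 325 | 
86 [174, 100, 39];87 [174, 100, 39];88 [174, 101, 39];89 [174, 104, 47];90 [190, 143, 114];91 [232, 218, 206];92 [246, 242, 238];93 [249, 246, 243];94 [249, 246, 243];95 [249, 247, 243];96 [249, 247, 244];97 [249, 247, 244];98 [249, 247, 244];99 [249, 247, 244];100 [250, 247, 244];101 [250, 247, 244];102 [250, 247, 244];103 [250, 248, 245];104 [250, 248, 245];105 [250, 248, 245];106 [250, 248, 245];107 [250, 248, 245];108 [250, 247, 244];109 [250, 247, 244];110 [250, 248, 245];111 [250, 248, 245];112 [250, 248, 246];113 [251, 248, 246];114 [251, 248, 246];115 [250, 248, 246];116 [251, 248, 246];117 [251, 249, 246];118 [251, 249, 24
[... 2153 characters left out ...]
 205];227 [228, 216, 205];228 [228, 216, 205];229 [229, 216, 205];230 [228, 216, 204];231 [228, 215, 203];232 [229, 215, 203];233 [229, 215, 203];234 [228, 215, 203];235 [228, 214, 202];236 [228, 215, 202];237 [228, 215, 203];238 [229, 215, 203];239 [229, 215, 203];240 [229, 215, 203];241 [229, 215, 203];242 [229, 215, 203];243 [230, 215, 202];244 [230, 215, 202];245 [230, 215, 202];246 [230, 215, 202];247 [230, 215, 202];248 [230, 214, 202];249 [230, 215, 202];250 [230, 214, 201];251 [230, 214, 200];252 [229, 211, 196];253 [225, 201, 181];254 [217, 180, 150];255 [201, 143, 100];256 [185, 112, 54];257 [182, 104, 37];258 [182, 104, 36];259 [181, 103, 36];260 [181, 103, 36];261 [180, 103, 36];
```

Run:
```python
import cv2
im=cv2.imread('pics/w2.png');cv2.imwrite('pics/c3.png',cv2.resize(im[80:265,270:370],None,fx=3.2,fy=3.2,interpolation=cv2.INTER_CUBIC))
```

```text
(no output)
```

View pics/c3.png

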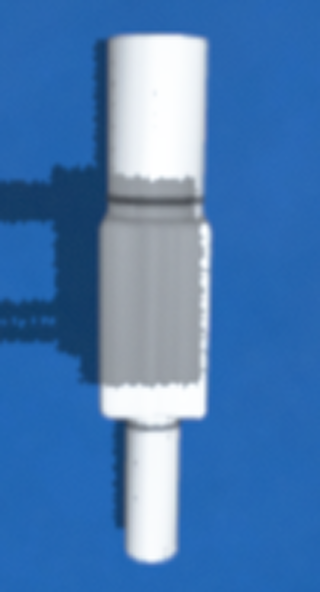

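Run:
```python
from h import *
Q=np.array([plane('w2',u,v,.038)[:2] for u,v in [(300.7,149),(336,149),(335,210),(300.7,210)]])
print(Q.round(4),Q.mean(0),[np.linalg.norm(Q[i]-Q[i-1]).round(4) for i in range(4)])
for i,j in((3,0),(2,1)): d=Q[j]-Q[i];print(np.degrees(np.arctan2(d[1],d[0])))
# ends on plane .019
a=plane('w2',318.5,90.3,.019);b=plane('w2',317,254.5,.019);d=a-b;print(a,b,np.linalg.norm(d),np.degrees(np.arctan2(d[1],d[0])))
for w1,w2 in [((225,265),(300.7,149)),((383,348),(300.7,210)),((416,271),(335,210)),((262,180),(336,149))]:
    print(tri(('w1',50+w1[0]/4-.4,100+w1[1]/4-.4),('w2',*w2)))
s=manip.get_state();print(s['ee_pos'],s['ee_rot'].round(4))
```

```text
[[0.4649 0.2901]
 [0.4975 0.2701]
 [0.4612 0.2112]
 [0.4279 0.2317]] [0.46289075 0.25077342] [np.float64(0.0692), np.float64(0.0382), np.float64(0.0692), np.float64(0.0391)]
57.590827419630024
58.38425789075137
[0.51348486 0.33246064 0.019     ] [0.40972356 0.1669589  0.019     ] 0.19533876370496897 57.91434934867329
(array([0.4639122 , 0.28979521, 0.03415016]), [array([-0.1, -0.4]), array([-0.4,  0.3])])
(array([0.42824749, 0.23119193, 0.03571185]), [array([0. , 0.5]), array([ 0.6, -0.4])])
(array([0.46116155, 0.21136132, 0.03849623]), [array([-0. , -0.1]), array([-0.1,  0.1])])
(array([0.49707832, 0.26949927, 0.03313115]), [array([-0.1, -0.2]), array([-0.3,  0.2])])
[0.46469862 0.24867487 0.20150085] [[ 5.229e-01  8.524e-01  1.400e-03]
 [ 8.524e-01 -5.229e-01 -0.000e+00]
 [ 7.000e-04  1.200e-03 -1.000e+00]]
```

Call:
move_arm(
  motion=[
    [[-0.17,0.2,-5,0,0,-0.5,-1],[-0.17,0.2,-10,0,0,-0.5,-1],[-0.17,0.2,-14,0,0,-0.5,-1],[-0.17,0.2,-17,0,0,-0.5,-1],[-0.17,0.2,-18.5,0,0,-0.5,-1],[-0.17,0.2,-19.5,0,0,-0.5,-1],[-0.17,0.2,-19.5,0,0,-0.5,-1],[-0.17,0.2,-19.5,0,0,-0.5,-1]],
  ],
)

```text
clock: 3.65
ee_pos: [0.4633, 0.2517, 0.0067]
ee_rot: [[0.529, 0.849, 0.002], [0.849, -0.529, 0.0], [0.001, 0.001, -1.0]]
force: [-0.3, -0.2, 0.3]
finger_gap: 1.002
```

Run:
```python
from h import *
snap('scene','scene2')
im=cv2.imread('pics/scene2.png');cv2.imwrite('pics/c4.png',cv2.resize(im[200:360,150:350],None,fx=4,fy=3.6))
s=manip.get_state();print(s['clock'],s['ee_pos'],s['force'])
```

```text
3.7 [0.46348151 0.25194175 0.00697662] [ 0.17526848 -0.3298914  -0.40392288]
```

View pics/c4.png

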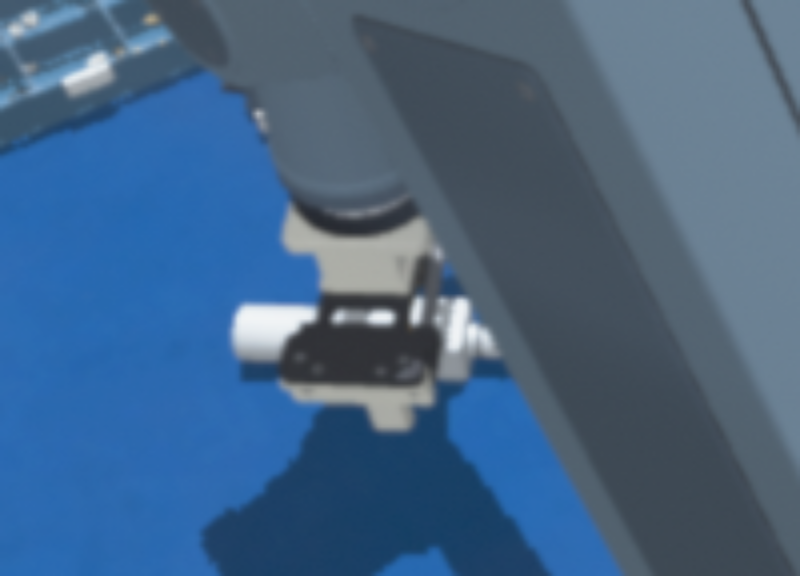

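The fingers straddle the square middle, so I'm closing.

Call:
move_arm(
  motion=[
    [[0,-0.05,-0.2,0,0,0,0.5],[0,-0.05,-0.2,0,0,0,1],[0,-0.05,-0.2,0,0,0,1],[0,-0.05,-0.2,0,0,0,1],[0,-0.05,-0.2,0,0,0,1],[0,-0.05,-0.2,0,0,0,1],[0,-0.05,-0.2,0,0,0,1],[0,-0.05,-0.2,0,0,0,1]],
  ],
  squeeze=35,
)

```text
clock: 4.5
ee_pos: [0.4625, 0.2515, 0.0037]
ee_rot: [[0.528, 0.849, 0.0], [0.849, -0.528, -0.0], [0.0, 0.0, -1.0]]
force: [0.5, 0.5, -0.5]
finger_gap: 0.404
```

Call:
move_arm(
  motion=[
    [[0,0,2,0,0,0,1],[0,0,6,0,0,0,1],[0,0,11,0,0,0,1],[0,-3,16,0,0,0,1],[0,-7,21,0,0,-6,1],[-0.5,-12,25,0,0,-14,1],[-0.5,-17,28,0,0,-22,1],[-1,-22,28,0,0,-30,1],[-1,-27,28,0,0,-38,1],[-1,-32,28,0,0,-46,1],[-1,-37,28,0,0,-54,1],[-1,-42,28,0,0,-58,1],[-1,-47,28,0,0,-58,1],[-1,-52,28,0,0,-58,1],[-1,-57,28,0,0,-58,1],[-1,-61,28,0,0,-58,1],[-1,-63,28,0,0,-58,1],[-1,-63,28,0,0,-58,1],[-1,-63,28,0,0,-58,1]],
  ],
)

```text
clock: 6.4
ee_pos: [0.4513, -0.379, 0.2817]
ee_rot: [[1.0, 0.0, -0.002], [0.0, -1.0, 0.003], [-0.002, -0.003, -1.0]]
force: [-0.4, 1.0, -4.1]
finger_gap: 0.405
```

Run:
```python
from h import *
snap('wrist','w3')
s=manip.get_state();print(s['clock'],s['ee_pos'],s['ee_rot'].round(3),s['force'],s['finger_gap'])
```

```text
6.45 [ 0.45161663 -0.37785144  0.28219768] [[ 1.     0.002 -0.002]
 [ 0.002 -1.     0.003]
 [-0.002 -0.003 -1.   ]] [-5.50420289e-01 -3.85268393e-04 -4.65735096e+00] 0.40646668537101405
```

View pics/w3.png

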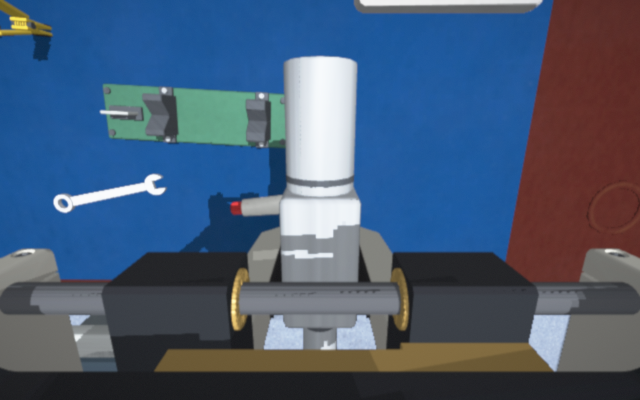

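Run:
```python
import cv2
im=cv2.imread('pics/w3.png');cv2.imwrite('pics/c5.png',cv2.resize(im[78:153,98:290],None,fx=4,fy=4,interpolation=cv2.INTER_CUBIC))
im=cv2.imread('pics/side1.png');cv2.imwrite('pics/c6.png',cv2.resize(im[225:310,300:390],None,fx=6,fy=6,interpolation=cv2.INTER_CUBIC))
```

```text
(no output)
```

View pics/c5.png

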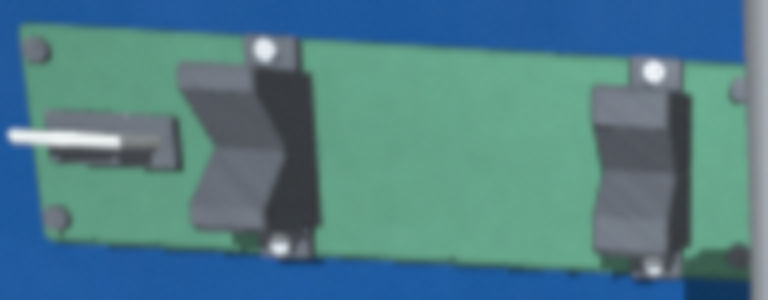

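View pics/c6.png

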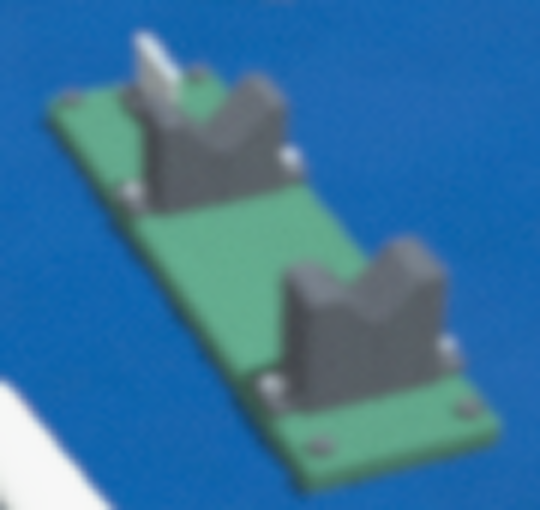

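Run:
```python
from h import *
def a(p): return ('w1',320+p[0]/4-.4,90+p[1]/4-.4)
def b(p): return ('w3',98+p[0]/4-.4,78+p[1]/4-.4)
def c(p): return ('side1',300+p[0]/6-.4,225+p[1]/6-.4)
R={}
for n,p,q in [('bw_far',(302,61),(264,49)),('bw_near',(283,230),(280,246)),('bn_far',(632,77),(653,72)),('bn_near',(602,244),(654,267)),
 ('tab+',(107,137),(10,135)),('tab-',(203,142),(158,143)),('Vw+',(270,150),(212,150)),('Vw-',(332,147),(286,155)),('Vn+',(619,164),(598,170)),('Vn-',(688,161),(674,176)),
 ('wideFar+',(288,78),(180,66)),('wideNear+',(275,215),(193,226)),('nFar+',(650,95),(595,88)),('nNear+',(627,230),(595,250)),('c++',(75,40),(20,25)),('c+-',(65,226),(48,240))]:
    p3,e=tri(a(p),b(q));R[n]=p3;print(n,p3.round(4),[x.tolist() for x in e])
A=lambda n:R[n][:2]
mw=(A('bw_far')+A('bw_near'))/2; mn=(A('bn_far')+A('bn_near'))/2
print('bolt mids',mw,mn,np.linalg.norm(mw-mn),np.degrees(np.arctan2(*(mw-mn)[::-1])))
t=(A('tab+')+A('tab-'))/2;d=A('tab+')-A('tab-');print('tab',t,np.linalg.norm(d),np.degrees(np.arctan2(d[1],d[0])), np.linalg.norm(t-(mw+mn)/2))
# side bolts on bolt-height plane
for n,q in [('wfar',(290,158)),('wnear',(132,194)),('nfar',(449,347)),('nnear',(270,388))]: print('side',n,plane(*c(q),.02))
```

```text
bw_far [ 0.5535 -0.1705  0.0214] [[-0.0, 0.0], [-0.0, -0.0]]
bw_near [ 0.4884 -0.1669  0.0204] [[0.0, -0.2], [0.0, 0.2]]
bn_far [ 0.5464 -0.3     0.0211] [[-0.0, 0.1], [0.0, -0.1]]
bn_near [ 0.4815 -0.2969  0.0199] [[0.0, -0.0], [-0.0, 0.0]]
tab+ [ 0.5258 -0.0934  0.0399] [[-0.0, 0.1], [-0.0, -0.1]]
tab- [ 0.5232 -0.1325  0.025 ] [[0.0, -0.0], [0.0, 0.0]]
Vw+ [ 0.5207 -0.1565  0.0364] [[0.0, -0.2], [0.0, 0.2]]
Vw- [ 0.5204 -0.1805  0.0357] [[-0.1, 0.6], [-0.1, -0.7]]
Vn+ [ 0.5148 -0.2859  0.0477] [[0.0, -0.1], [0.0, 0.1]]
Vn- [ 0.5144 -0.3106  0.0497] [[-0.1, 0.9], [-0.0, -1.0]]
wideFar+ [ 0.5465 -0.1585  0.0515] [[-0.0, 0.2], [-0.0, -0.2]]
wideNear+ [ 0.4974 -0.156   0.053 ] [[0.0, -0.1], [0.0, 0.1]]
nFar+ [ 0.5396 -0.2889  0.058 ] [[-0.0, 0.1], [-0.0, -0.1]]
nNear+ [ 0.4909 -0.2861  0.0593] [[-0.0, 0.2], [-0.0, -0.3]]
c++ [ 0.5623 -0.0827  0.0101] [[-0.0, 0.2], [-0.0, -0.2]]
c+- [ 0.4897 -0.0792  0.0103] [[0.0, -0.2], [0.0, 0.2]]
bolt mids [ 0.52098093 -0.16870633] [ 0.51397502 -0.29844495] 0.12992764499669535 86.90901660793534
tab [ 0.52451252 -0.11293565] 0.039164038609918975 86.28718069713172 0.12084490509548343
side wfar [ 0.55612909 -0.17041677  0.02      ]
side wnear [ 0.48878332 -0.16830065  0.02      ]
side nfar [ 0.54951118 -0.30210478  0.02      ]
side nnear [ 0.48148236 -0.29709247  0.02      ]
```

Run:
```python
from h import *
s=manip.get_state();R=s['ee_rot'];p=s['ee_pos'];im=cv2.imread('pics/w3.png')
for h in (.015,): # axis above tcp: 19-3.7
  for lab,q in [('end top',(.095,0,-h-.017)),('end L',(.095,.017,-h)),('end Rr',(.095,-.017,-h)),('end far low',(.095,0,-h+.017)),('sq corner L',(.035,.019,-h-.019)),('sq R',(.035,-.019,-h-.019))]:
    print(lab,proj('w3',p+R@np.array(q)).round(1))
g=im[:,310:330].astype(int).mean(1)
for r in list(range(52,68))+list(range(175,205)): print(r,g[r].round().astype(int).tolist(),end=';')
hsv=cv2.cvtColor(im,cv2.COLOR_BGR2HSV)
print()
for r in (70,90,110,130,150,170,175): 
    x=[u for u in range(265,375) if hsv[r,u,1]<110 and hsv[r,u,2]>60]; print(r,x[0],x[-1])
```

```text
end top [314.6  51.4]
end L [352.3  58.9]
end Rr [278.2  59. ]
end far low [315.7  64.9]
sq corner L [357.5 196. ]
sq R [273.  196.1]
52 [157, 90, 34];53 [157, 90, 34];54 [157, 91, 37];55 [164, 111, 77];56 [196, 170, 154];57 [233, 225, 216];58 [245, 241, 236];59 [248, 245, 241];60 [249, 246, 242];61 [249, 246, 242];62 [249, 246, 243];63 [249, 246, 243];64 [249, 246, 242];65 [249, 246, 243];66 [249, 246, 243];67 [249, 246, 243];175 [246, 242, 237];176 [246, 242, 237];177 [246, 242, 237];178 [246, 242, 237];179 [241, 236, 230];180 [208, 199, 190];181 [157, 147, 139];182 [136, 126, 118];183 [133, 123, 115];184 [132, 122, 115];185 [134, 124, 116];186 [155, 145, 138];187 [207, 199, 191];188 [237, 232, 226];189 [244, 240, 235];190 [245, 241, 236];191 [245, 241, 236];192 [245, 241, 236];193 [245, 240, 235];194 [243, 238, 233];195 [234, 229, 223];196 [203, 195, 187];197 [175, 168, 162];198 [188, 181, 173];199 [216, 207, 199];200 [231, 225, 219];201 [237, 231, 226];202 [240, 235, 229];203 [242, 237, 232];204 [244, 239, 234];
70 284 356
90 284 356
110 265 355
130 265 354
150 285 354
170 286 353
175 286 353
```

Run:
```python
from h import *
im=cv2.imread('pics/w2.png');cv2.imwrite('pics/c7.png',cv2.resize(im[215:275,150:490],None,fx=2.3,fy=2.3,interpolation=cv2.INTER_CUBIC))
# w2 state
p=np.array([.46469862,.24867487,.20150085]);R=np.array([[.5229,.8524,.0014],[.8524,-.5229,0],[.0007,.0012,-1]])
for q in [(.0075,.0465,0),(.0075,-.0465,0),(-.0075,.0465,0),(-.0075,-.0465,0),(.0075,.064,0),(.0075,-.064,0)]: print(q,proj('w2',p+R@np.array(q)).round(1))
snap('side','side3');im=cv2.imread('pics/side3.png');cv2.imwrite('pics/c8.png',im)
```

```text
(0.0075, 0.0465, 0) [401.2 227.3]
(0.0075, -0.0465, 0) [241.9 227.2]
(-0.0075, 0.0465, 0) [399.4 251. ]
(-0.0075, -0.0465, 0) [243.5 250.8]
(0.0075, 0.064, 0) [431.2 227.4]
(0.0075, -0.064, 0) [211.9 227.2]
```

View pics/c7.png

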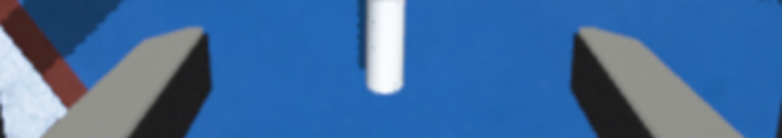

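View pics/c8.png

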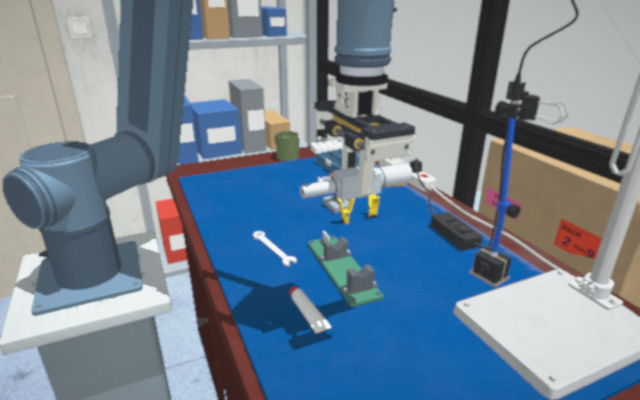

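Run:
```python
from h import *
s=manip.get_state();R=s['ee_rot'];p=s['ee_pos'];print(p,R.round(4))
im=cv2.imread('pics/side3.png')
for h in (.0153,):
  for x,r in ((-.095,.010),(-.04,.010),(.04,.017),(.095,.017)):
    print(x,proj('side3',p+R@np.array([x,0,-h-r])).round(1),proj('side3',p+R@np.array([x,0,-h+r])).round(1))
cv2.imwrite('pics/c9.png',cv2.resize(im[150:215,290:440],None,fx=5,fy=5,interpolation=cv2.INTER_CUBIC))
```

```text
[ 0.45192913 -0.37728158  0.28274667] [[ 1.      0.0028 -0.0012]
 [ 0.0028 -1.      0.0022]
 [-0.0012 -0.0022 -1.    ]]
-0.095 [301.4 185.6] [301.6 197.5]
-0.04 [334.  179.8] [333.7 191.4]
0.04 [378.3 167.9] [377. 187.]
0.095 [406.6 162.9] [404.7 181.6]
```

View pics/c9.png

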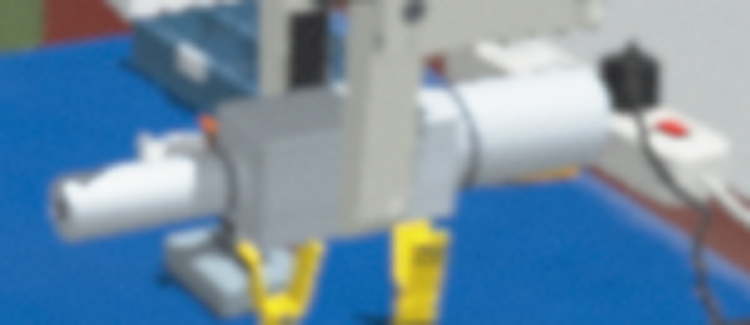

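Call:
move_arm(
  motion=[
    [[1,2,0,0,0,8,1],[2,4,0,0,0,16,1],[3,6,0,0,0,24,1],[4,8,-1,0,0,32,1],[5,10,-3,0,0,40,1],[5.5,12,-5,0,0,48,1],[6,13,-8,0,0,56,1],[6.6,14.4,-11,0,0,64,1],[6.6,14.4,-13,0,0,72,1],[6.6,14.4,-15,0,0,80,1],[6.6,14.4,-16,0,0,86.8,1],[6.6,14.4,-16,0,0,86.8,1],[6.6,14.4,-16,0,0,86.8,1],[6.6,14.4,-16,0,0,86.8,1]],
  ],
)

```text
clock: 7.9
ee_pos: [0.5188, -0.2343, 0.1249]
ee_rot: [[0.055, 0.998, 0.002], [0.998, -0.055, -0.001], [-0.001, 0.002, -1.0]]
force: [-0.1, 1.2, -4.1]
finger_gap: 0.405
```

Run:
```python
from h import *
for i in range(2): 
    s=manip.get_state();print(s['clock'],s['ee_pos'],s['ee_rot'].round(4).tolist(),s['force']); snap('side','side4' if i else 'side4b')
snap('wrist','w4')
im=cv2.imread('pics/side4.png');cv2.imwrite('pics/c10.png',cv2.resize(im[180:320,270:410],None,fx=4,fy=4,interpolation=cv2.INTER_CUBIC))
```

```text
7.9 [ 0.51883815 -0.23426191  0.12492961] [[0.0549, 0.9985, 0.0017], [0.9985, -0.0549, -0.0012], [-0.0011, 0.0018, -1.0]] [-0.11159691  1.20073178 -4.14433209]
7.95 [ 0.51881335 -0.234483    0.12491533] [[0.0547, 0.9985, 0.0018], [0.9985, -0.0546, -0.0012], [-0.0011, 0.0018, -1.0]] [-0.39268951 -0.62907908 -4.47031408]
```

View pics/c10.png

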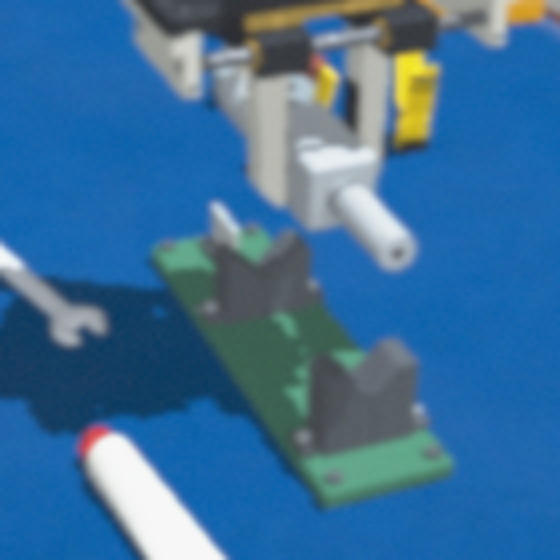

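View pics/w4.png

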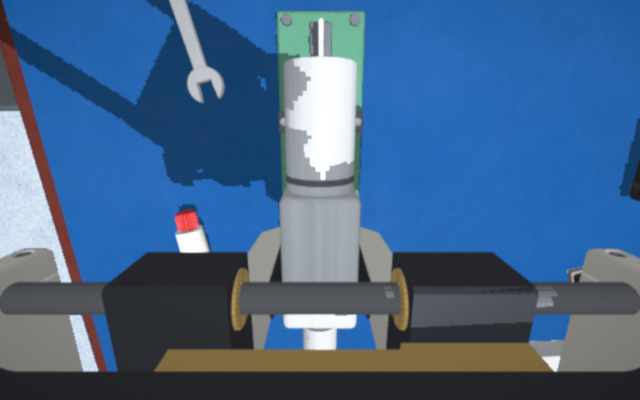

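Call:
move_arm(
  motion=[
    [[0,0,-2.5,0,0,0,1],[0,0,-5,0,0,0,1],[0,0,-6.4,0,0,0,1],[0,0,-7.1,0,0,0,1],[0,0,-7.4,0,0,0,1],[0,0,-7.6,0,0,0,1],[0,0,-7.6,0,0,0,1],[0,0,-7.6,0,0,0,1]],
  ],
)

```text
clock: 8.85
ee_pos: [0.5187, -0.2348, 0.0484]
ee_rot: [[0.053, 0.999, 0.001], [0.999, -0.053, -0.001], [-0.001, 0.001, -1.0]]
force: [0.0, -0.6, -3.7]
finger_gap: 0.409
```

Run:
```python
from h import *
snap('side','side5');s=manip.get_state();print(s['ee_pos'],s['force'],s['wrist_torque'])
im=cv2.imread('pics/side5.png');cv2.imwrite('pics/c11.png',cv2.resize(im[200:320,290:400],None,fx=5,fy=5,interpolation=cv2.INTER_CUBIC))
```

```text
[ 0.5186499  -0.23481819  0.04840413] [-0.43232342 -0.17281267 -4.30014743] [-0.08024322 -0.07997747 -0.01338798]
```

View pics/c11.png

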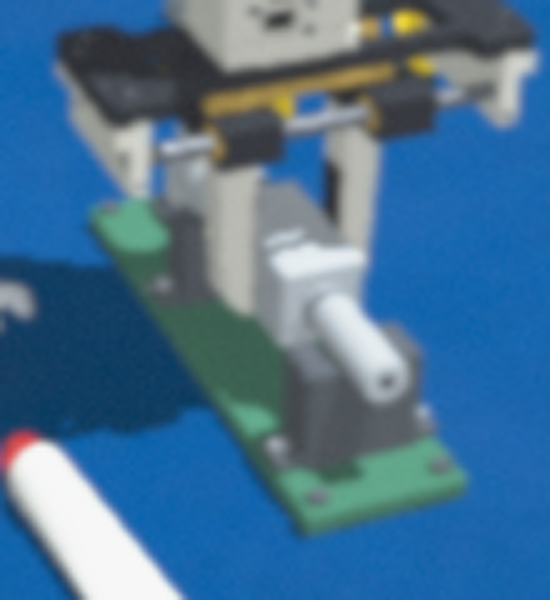

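Call:
move_arm(
  motion=[
    [[0,0,-0.1,0,0,0,1],[0,0,-0.2,0,0,0,1],[0,0,-0.3,0,0,0,1],[0,0,-0.3,0,0,0,1]],
  ],
  squeeze=20,
)

```text
clock: 9.3
ee_pos: [0.5188, -0.2347, 0.0451]
ee_rot: [[0.054, 0.999, 0.001], [0.999, -0.054, -0.0], [-0.0, 0.001, -1.0]]
force: [2.1, -0.6, -0.4]
finger_gap: 0.407
```

Call:
move_arm(
  motion=[
    [[0.1,0,0,0,0,0,1],[0.1,0,-0.05,0,0,0,1],[0.1,0,-0.1,0,0,0,1],[0.1,0,-0.1,0,0,0,1]],
  ],
  squeeze=12,
)

```text
clock: 9.7
ee_pos: [0.5196, -0.2347, 0.0442]
ee_rot: [[0.053, 0.999, 0.001], [0.999, -0.053, -0.001], [-0.001, 0.001, -1.0]]
force: [0.7, -0.2, 4.2]
finger_gap: 0.409
```

Call:
move_arm(
  motion=[
    [[0,0,0,0,0,0,0.1],[0,0,0,0,0,0,-0.2],[0,0,0,0,0,0,-0.6],[0,0,0,0,0,0,-1],[0,0,0,0,0,0,-1],[0,0,0,0,0,0,-1]],
  ],
)

```text
clock: 10.3
ee_pos: [0.5192, -0.2345, 0.0436]
ee_rot: [[0.053, 0.999, -0.0], [0.999, -0.053, 0.0], [0.0, -0.0, -1.0]]
force: [1.1, 1.1, 0.3]
finger_gap: 0.833
```

Run:
```python
from h import *
snap('side','side6');s=manip.get_state();print(s['ee_pos'],s['force'],s['finger_gap'])
im=cv2.imread('pics/side6.png');cv2.imwrite('pics/c12.png',cv2.resize(im[200:320,290:400],None,fx=5,fy=5,interpolation=cv2.INTER_CUBIC))
```

```text
[ 0.51912495 -0.2344985   0.04357444] [0.51734296 1.02258273 0.29282855] 0.871269207456959
```

View pics/c12.png

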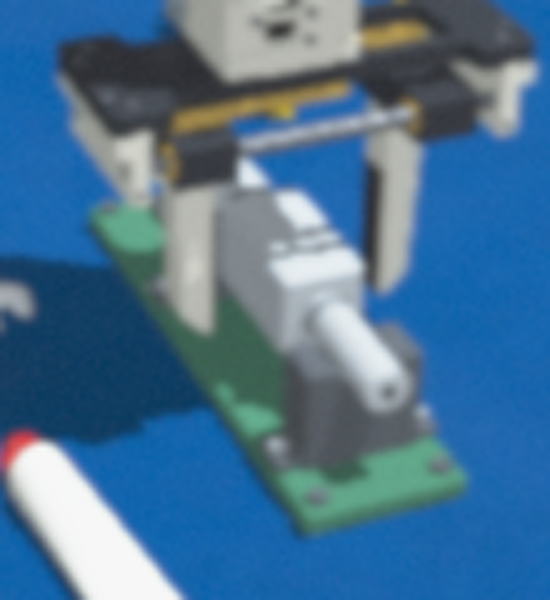

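Call:
move_arm(
  motion=[
    [[0,0,2,0,0,0,-1],[0,0,6,0,0,0,-1],[0,0,11,0,0,0,-1],[0,0,16,0,0,0,-1],[0,0,21,0,0,0,-1],[0,0,24,0,0,0,-1],[0,0,24,0,0,0,-1],[0,0,24,0,0,0,-1]],
  ],
)

```text
clock: 11.15
ee_pos: [0.5193, -0.2345, 0.2841]
ee_rot: [[0.053, 0.999, 0.001], [0.999, -0.053, -0.001], [-0.001, 0.001, -1.0]]
force: [0.3, 0.7, -0.7]
finger_gap: 1.0
```

Run:
```python
from h import *
snap('wrist','w7');s=manip.get_state();print(s['clock'],s['ee_pos'],s['force'],s['finger_gap'])
snap('side','side7')
im=cv2.imread('pics/side7.png');cv2.imwrite('pics/c13.png',cv2.resize(im[160:320,270:400],None,fx=4,fy=3.7,interpolation=cv2.INTER_CUBIC))
```

```text
11.2 [ 0.51872435 -0.23420778  0.28266427] [ 0.41826193  0.17209236 -0.71039619] 1.0004064152691636
```

View pics/w7.png

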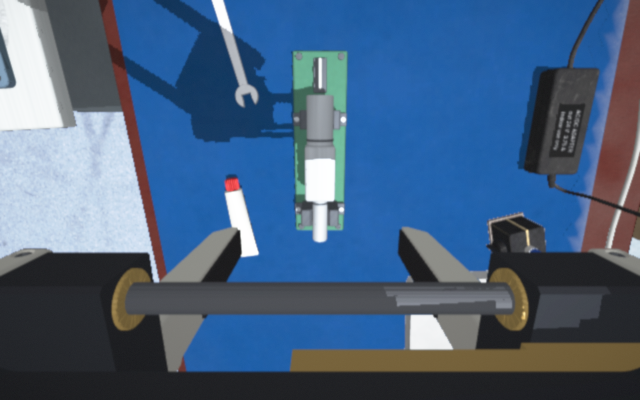

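View pics/c13.png

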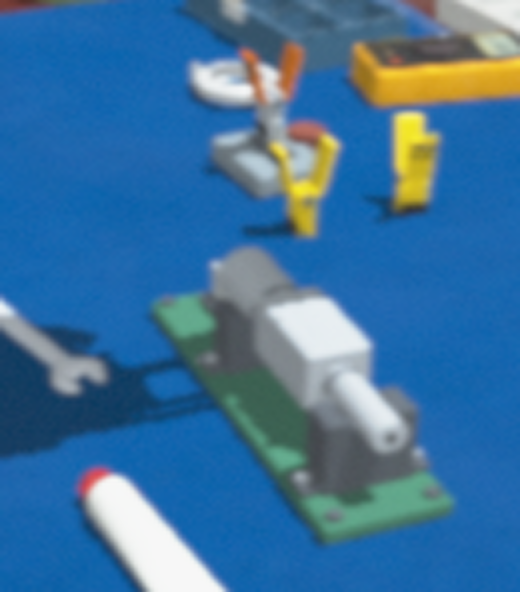

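```bash
python3 - <<'E'
from h import *
im=cv2.imread('pics/w7.png')
g=im[:,316:324].astype(int).mean((1,2))
print({r:int(g[r]) for r in list(range(48,100))+list(range(135,152))+list(range(195,250))})
hsv=cv2.cvtColor(im,cv2.COLOR_BGR2HSV)
for r in (100,110,130,165,175,185,210,225,235): 
    x=[u for u in range(290,350) if hsv[r,u,1]<70 ]; print(r,x[0],x[-1])
E
python3 - <<'E'
import cv2
im=cv2.imread('pics/w7.png');cv2.imwrite('pics/c14.png',cv2.resize(im[45:245,270:370],None,fx=4,fy=3,interpolation=cv2.INTER_CUBIC))
E
```

```text
{48: 99, 49: 98, 50: 99, 51: 117, 52: 136, 53: 144, 54: 146, 55: 146, 56: 140, 57: 133, 58: 156, 59: 168, 60: 171, 61: 171, 62: 171, 63: 171, 64: 171, 65: 171, 66: 171, 67: 171, 68: 171, 69: 171, 70: 170, 71: 171, 72: 171, 73: 172, 74: 172, 75: 172, 76: 172, 77: 172, 78: 172, 79: 172, 80: 172, 81: 172, 82: 172, 83: 172, 84: 172, 85: 172, 86: 170, 87: 160, 88: 127, 89: 96, 90: 83, 91: 78, 92: 74, 93: 83, 94: 107, 95: 142, 96: 158, 97: 161, 98: 161, 99: 161, 135: 157, 136: 157, 137: 157, 138: 151, 139: 129, 140: 98, 141: 97, 142: 132, 143: 152, 144: 154, 145: 146, 146: 141, 147: 148, 148: 155, 149: 158, 150: 159, 151: 159, 195: 253, 196: 253, 197: 253, 198: 253, 199: 252, 200: 248, 201: 243, 202: 236, 203: 199, 204: 168, 205: 206, 206: 236, 207: 243, 208: 244, 209: 244, 210: 244, 211: 244, 212: 244, 213: 244, 214: 245, 215: 245, 216: 245, 217: 245, 218: 245, 219: 245, 220: 246, 221: 246, 222: 246, 223: 246, 224: 246, 225: 246, 226: 246, 227: 246, 228: 246, 229: 246, 230: 246, 231: 247, 232: 247, 233: 247, 234: 247, 235: 247, 236: 247, 237: 247, 238: 247, 239: 247, 240: 243, 241: 213, 242: 152, 243: 112, 244: 102, 245: 102, 246: 102, 247: 102, 248: 102, 249: 103}
100 306 333
110 300 339
130 306 333
165 304 335
175 304 335
185 305 334
210 295 343
225 299 340
235 313 326
```

View pics/c14.png

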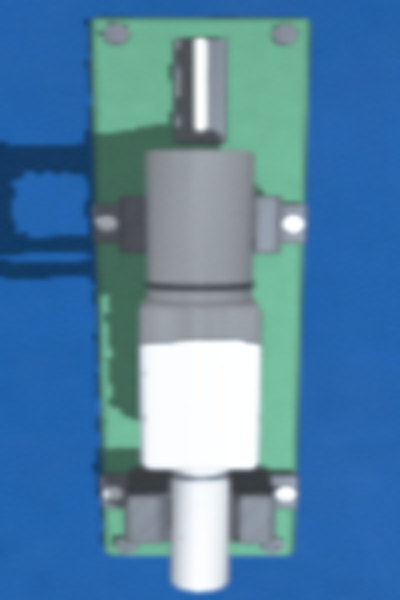

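Run:
```python
from h import *
ax=np.array([np.cos(np.radians(86.9)),np.sin(np.radians(86.9))]);n=np.array([-ax[1],ax[0]])
# bolts z .0205
B=[plane('w7',270+x/4-.4,45+y/3-.4,.0207)[:2] for x,y in [(106,222),(293,223),(111,493),(286,493)]]
o=np.mean(B,0);print('origin',o,(B[0]+B[1])/2,(B[2]+B[3])/2)
rel=lambda p:(((p[:2]-o)@ax*1e3).round(1),((p[:2]-o)@n*1e3).round(1))
print('sq top', rel(plane('w7',319.5,147.5,.079)),rel(plane('w7',319.5,202,.079)))
print('thin end',rel(plane('w7',319.8,242,.060)),'thick end top',rel(plane('w7',319.8,94.5,.077)))
print('thin ax',rel(plane('w7',319.5,235,.06)),'thick ax',rel(plane('w7',319.5,100,.06)))
T=[plane('w7',270+x/4-.4,45+y/3-.4,.042) for x,y in [(201,38),(202,128)]];print('tab',T,[rel(t) for t in T])
```

```text
origin [ 0.51775342 -0.2329284 ] [ 0.52136554 -0.16811811] [ 0.5141413  -0.29773869]
sq top (np.float64(31.7), np.float64(-0.1)) (np.float64(-37.3), np.float64(-0.2))
thin end (np.float64(-100.8), np.float64(-0.7)) thick end top (np.float64(93.1), np.float64(-0.4))
thin ax (np.float64(-90.3), np.float64(-0.3)) thick ax (np.float64(87.7), np.float64(-0.1))
tab [array([ 0.52572434, -0.09398958,  0.042     ]), array([ 0.52419786, -0.12913368,  0.042     ])] [(np.float64(139.2), np.float64(-0.4)), (np.float64(104.0), np.float64(-0.8))]
```

Call:
move_arm(
  motion=[
    [[4,3,0,0,0,0,-0.4],[6,7,0,0,0,0,-0.4],[8,11,0,0,0,0,-0.4],[10,15,0,0,0,0,-0.4],[12,19,0,0,0,0,-0.4],[12.6,23,0,0,0,0,-0.4],[12.6,25.5,0,0,0,0,-0.4],[12.6,25.5,0,0,0,0,-0.4],[12.6,25.5,0,0,0,0,-0.4],[12.6,25.5,0,0,0,0,-0.4]],
  ],
)

```text
clock: 12.25
ee_pos: [0.6448, 0.0194, 0.2825]
ee_rot: [[0.054, 0.999, -0.002], [0.999, -0.054, -0.0], [-0.0, -0.002, -1.0]]
force: [-1.0, -0.4, 0.3]
finger_gap: 0.697
```

Run:
```python
from h import *
snap('wrist','w8');s=manip.get_state();print(s['clock'],s['ee_pos'],s['ee_rot'].round(4).tolist(),s['finger_gap'])
im=cv2.imread('pics/w8.png');cv2.imwrite('pics/c15.png',cv2.resize(im[40:200,250:410],None,fx=3.7,fy=3.7,interpolation=cv2.INTER_CUBIC))
```

```text
12.3 [0.64495855 0.01912616 0.28287118] [[0.0549, 0.9985, -0.0013], [0.9985, -0.0549, -0.0002], [-0.0003, -0.0013, -1.0]] 0.6990317848399551
```

View pics/w8.png

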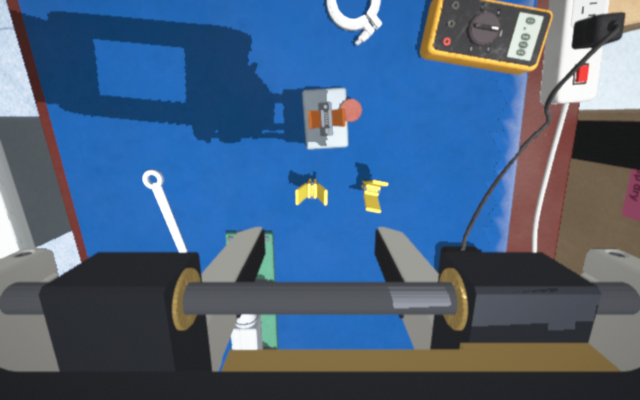

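View pics/c15.png

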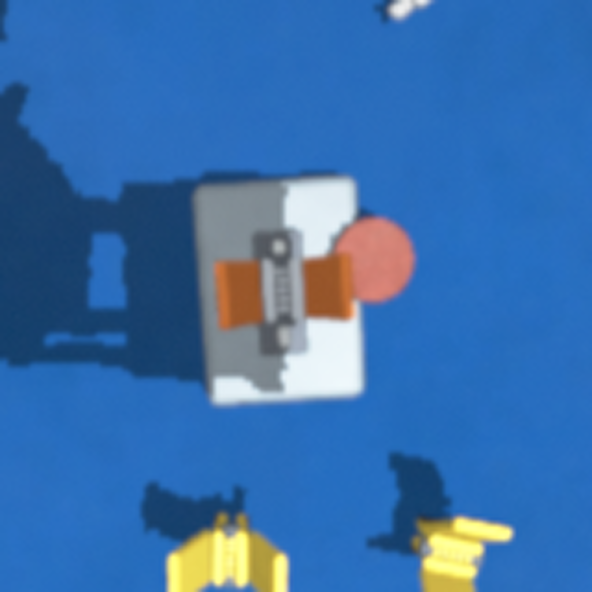

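Run:
```python
from h import *
f=3.7
c=lambda p:('w8',250+p[0]/f-.4,40+p[1]/f-.4)
Q=np.array([plane(*c(p),.02)[:2] for p in [(194,187),(355,177),(363,395),(212,404)]]);print(Q.round(4),Q.mean(0))
for i in range(4):
    d=Q[i]-Q[i-1];print(np.linalg.norm(d).round(4),np.degrees(np.arctan2(d[1],d[0])).round(1))
H=np.array([plane(*c(p),.107)[:2] for p in [(214,263),(220,330),(353,320),(348,253)]]);print('handles',H.round(4),H.mean(0))
for i in range(4):
    d=H[i]-H[i-1];print(np.linalg.norm(d).round(4),np.degrees(np.arctan2(d[1],d[0])).round(1))
J=np.array([plane(*c(p),.06)[:2] for p in [(279,248),(284,340)]]);print('pin',J)
# tab at z .05 ends
T=np.array([plane(*c(p),.05)[:2] for p in [(278,232),(284,352)]]);d=T[0]-T[1];print('tab',T,T.mean(0),np.linalg.norm(d),np.degrees(np.arctan2(d[1],d[0])))
im=cv2.imread('pics/side7.png');cv2.imwrite('pics/c16.png',cv2.resize(im[150:230,300:400],None,fx=7,fy=7,interpolation=cv2.INTER_CUBIC))
im=cv2.imread('pics/scene1.png');cv2.imwrite('pics/c17.png',cv2.resize(im[165:240,240:340],None,fx=7,fy=7,interpolation=cv2.INTER_CUBIC))
```

```text
[[0.6249 0.1243]
 [0.6832 0.1246]
 [0.6838 0.0464]
 [0.6263 0.046 ]] [0.65454618 0.0853253 ]
0.0783 91.1
0.0583 0.3
0.0782 -89.6
0.0575 -179.7
handles [[0.6339 0.0961]
 [0.6344 0.0769]
 [0.6741 0.0776]
 [0.6732 0.0968]] [0.65389638 0.0868543 ]
0.0394 -179.0
0.0193 -88.4
0.0397 1.1
0.0192 92.5
pin [[0.65390486 0.10049094]
 [0.65413337 0.07046319]]
tab [[0.65398765 0.10597282]
 [0.65410981 0.06584092]] [0.65404873 0.08590687] 0.04013207902510437 90.17440551662635
```

View pics/c16.png

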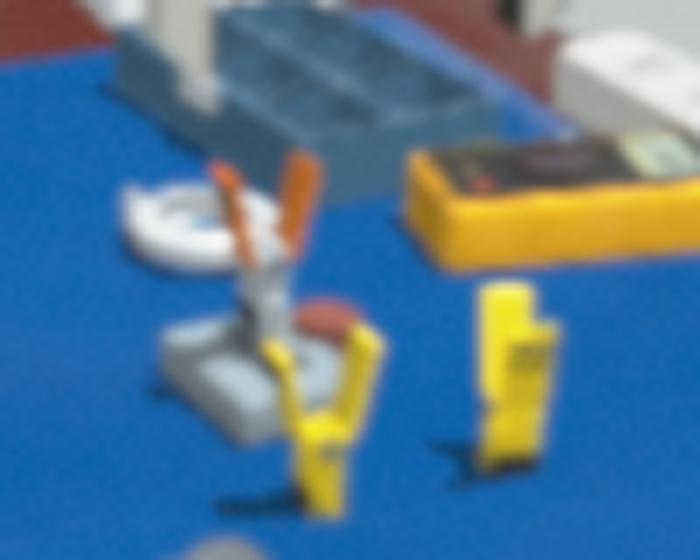

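View pics/c17.png

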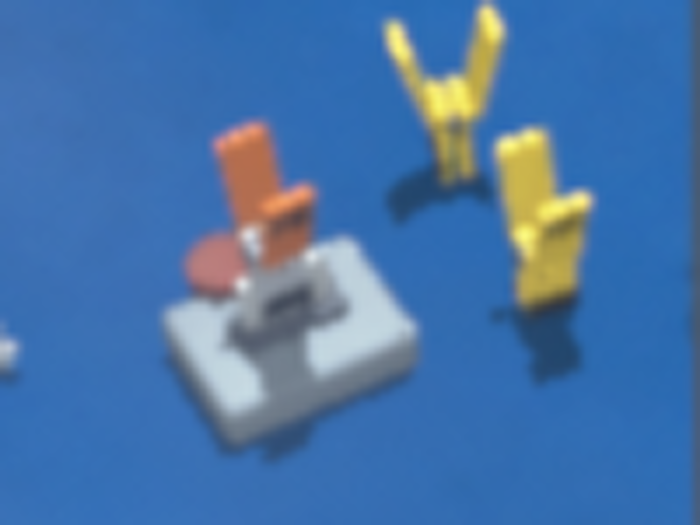

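Run:
```python
from h import *
f=3.7
w=lambda p:('w8',250+p[0]/f-.4,40+p[1]/f-.4)
s=lambda p:('side7',300+p[0]/7-.4,150+p[1]/7-.4)
c=lambda p:('scene1',240+p[0]/7-.4,165+p[1]/7-.4)
for a,b,d in [((219,297),(222,164),(290,190)),((350,287),(302,153),(242,130))]:
    print(tri(w(a),s(b)),tri(w(a),c(d)),tri(w(a),s(b),c(d)))
```

```text
(array([0.63520196, 0.08619366, 0.10884123]), [array([0.4, 0.2]), array([-0.2, -0. ])]) (array([0.63504229, 0.08719658, 0.1082973 ]), [array([ 0.2, -0.8]), array([ 0.3, -0.1])]) (array([0.63544757, 0.08705035, 0.10825531]), [array([ 0.6, -0.7]), array([-0.2,  0.1]), array([ 0.3, -0.2])])
(array([0.67306854, 0.08737691, 0.10689864]), [array([-0.4, -0.2]), array([ 0.2, -0. ])]) (array([0.67397724, 0.08789019, 0.1045096 ]), [array([ 0.2, -0.7]), array([ 0.3, -0. ])]) (array([0.67327199, 0.08822672, 0.10608886]), [array([-0.3, -1. ]), array([0.1, 0.1]), array([ 0.3, -0.3])])
```

Call:
move_arm(
  motion=[
    [[0.9,4,-1,0,0,4,-0.4],[0.9,6.8,-5,0,0,4,-0.4],[0.9,6.8,-9,0,0,4,-0.4],[0.9,6.8,-13,0,0,4,-0.4],[0.9,6.8,-16.5,0,0,4,-0.4],[0.9,6.8,-19,0,0,4,-0.4],[0.9,6.8,-20.7,0,0,4,-0.4],[0.9,6.8,-20.7,0,0,4,-0.4],[0.9,6.8,-20.7,0,0,4,-0.4]],
  ],
)

```text
clock: 13.2
ee_pos: [0.6544, 0.0874, 0.0769]
ee_rot: [[-0.015, 1.0, -0.0], [1.0, 0.015, -0.0], [-0.0, -0.0, -1.0]]
force: [-0.4, 0.3, 0.4]
finger_gap: 0.703
```

Run:
```python
from h import *
snap('side','side9');snap('wrist','w9');s=manip.get_state();print(s['clock'],s['ee_pos'],s['ee_rot'].round(3).tolist(),s['force'],s['finger_gap'])
im=cv2.imread('pics/side9.png');cv2.imwrite('pics/c18.png',cv2.resize(im[130:230,290:390],None,fx=5.5,fy=5.5,interpolation=cv2.INTER_CUBIC))
```

```text
13.3 [0.65533315 0.08779705 0.07825771] [[-0.016, 1.0, 0.003], [1.0, 0.016, -0.0], [-0.0, 0.003, -1.0]] [ 0.48143474 -0.16790221 -0.17232724] 0.7026048899342766
```

View pics/c18.png

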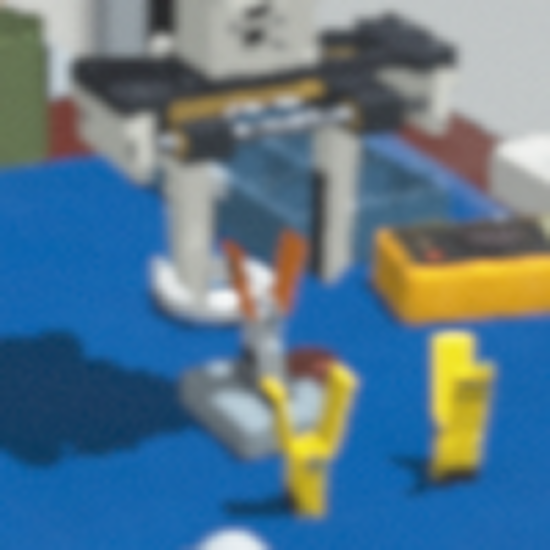

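View pics/w9.png

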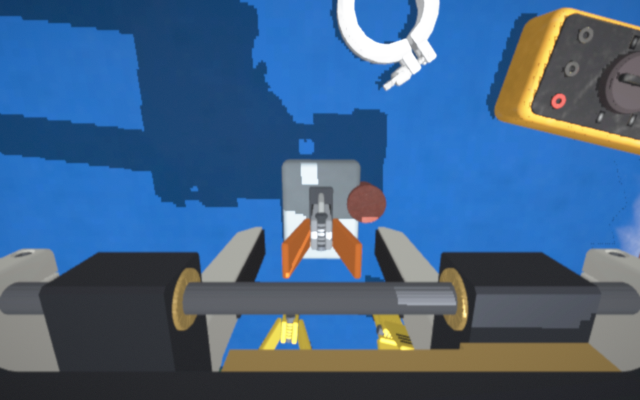

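Call:
move_arm(
  motion=[
    [[-0.05,0,-0.2,0,0,0,0.2],[-0.05,0,-0.2,0,0,0,1],[-0.05,0,-0.2,0,0,0,1],[-0.05,0,-0.2,0,0,0,1],[-0.05,0,-0.2,0,0,0,1],[-0.05,0,-0.2,0,0,0,1],[-0.05,0,-0.2,0,0,0,1],[-0.05,0,-0.2,0,0,0,1]],
  ],
  squeeze=20,
)

```text
clock: 14.1
ee_pos: [0.6537, 0.0885, 0.0745]
ee_rot: [[-0.016, 1.0, -0.0], [1.0, 0.016, 0.0], [0.0, -0.0, -1.0]]
force: [0.8, 0.6, -0.6]
finger_gap: 0.215
```

Call:
move_arm(
  motion=[
    [[0,0,0.5,0,0,0,1],[0,0,1.5,0,0,0,1],[0,0,3,0,0,0,1],[0,0,5,0,0,0,1],[0,0,8,0,0,0,1],[0,0,12,0,0,0,1],[0,0,12,0,0,0,1]],
  ],
)

```text
clock: 14.8
ee_pos: [0.6573, 0.0885, 0.2032]
ee_rot: [[-0.016, 1.0, 0.013], [1.0, 0.017, -0.0], [-0.001, 0.013, -1.0]]
force: [0.4, 0.3, 0.6]
finger_gap: 0.215
```

Run:
```python
from h import *
snap('side','side10');snap('wrist','w10');s=manip.get_state();print(s['clock'],s['ee_pos'],s['ee_rot'].round(3).tolist(),s['force'],s['finger_gap'])
im=cv2.imread('pics/side10.png');cv2.imwrite('pics/c19.png',cv2.resize(im[80:230,290:390],None,fx=4,fy=4,interpolation=cv2.INTER_CUBIC))
```

```text
14.9 [0.65451414 0.08852513 0.19727709] [[-0.016, 1.0, 0.004], [1.0, 0.016, -0.0], [-0.0, 0.004, -1.0]] [-0.37963426 -0.14488802 -0.85506033] 0.21156054452649772
```

View pics/c19.png

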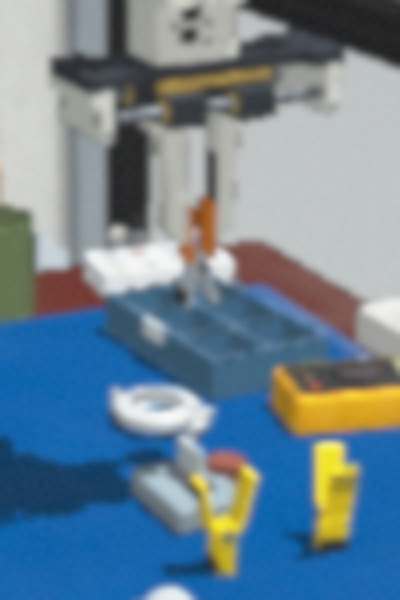

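View pics/w10.png

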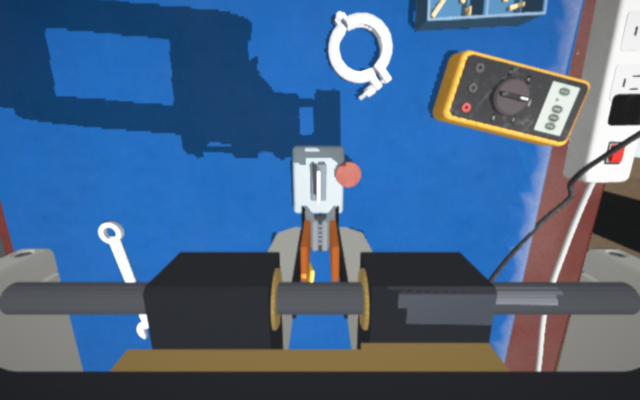

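Call:
move_arm(
  motion=[
    [[-2,-3,0,0,0,-1,1],[-4.5,-7,0,0,0,-2,1],[-7,-11,0,0,0,-3,1],[-9.5,-15,0,0,0,-4,1],[-12,-18,0,0,0,-4,1],[-12.9,-19.9,0,0,0,-4,1],[-12.9,-19.9,0,0,0,-4,1],[-12.9,-19.9,0,0,0,-4,1],[-12.9,-19.9,0,0,0,-4,1],[-12.9,-19.9,0,0,0,-4,1]],
  ],
)

```text
clock: 15.9
ee_pos: [0.5251, -0.1094, 0.1943]
ee_rot: [[0.052, 0.999, -0.0], [0.999, -0.052, 0.001], [0.0, -0.0, -1.0]]
force: [0.7, 0.3, -0.3]
finger_gap: 0.211
```

Run:
```python
from h import *
snap('wrist','w11');snap('side','side11');s=manip.get_state();print(s['clock'],s['ee_pos'],s['ee_rot'].round(3).tolist(),s['force'],s['finger_gap'])
im=cv2.imread('pics/side11.png');cv2.imwrite('pics/c20.png',cv2.resize(im[130:310,280:410],None,fx=4,fy=3.3,interpolation=cv2.INTER_CUBIC))
im=cv2.imread('pics/w11.png');cv2.imwrite('pics/c21.png',cv2.resize(im[110:290,240:400],None,fx=4,fy=3.3,interpolation=cv2.INTER_CUBIC))
```

```text
16.0 [ 0.52502454 -0.10955299  0.19442014] [[0.052, 0.999, -0.0], [0.999, -0.052, 0.0], [0.0, -0.0, -1.0]] [-1.36971557  0.38857307 -0.55468564] 0.20947932142808648
```

View pics/c20.png

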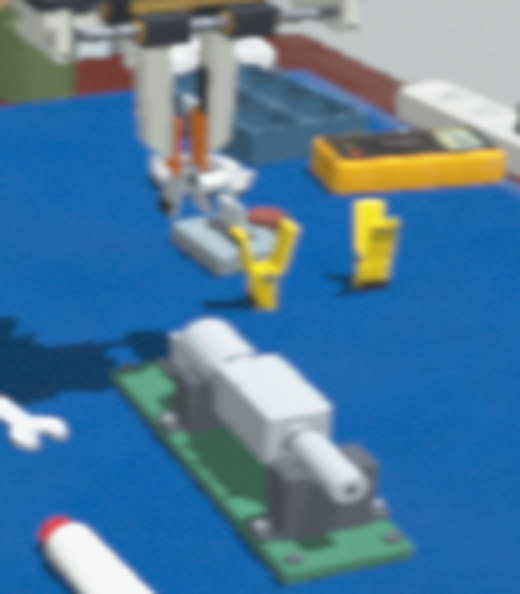

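View pics/c21.png

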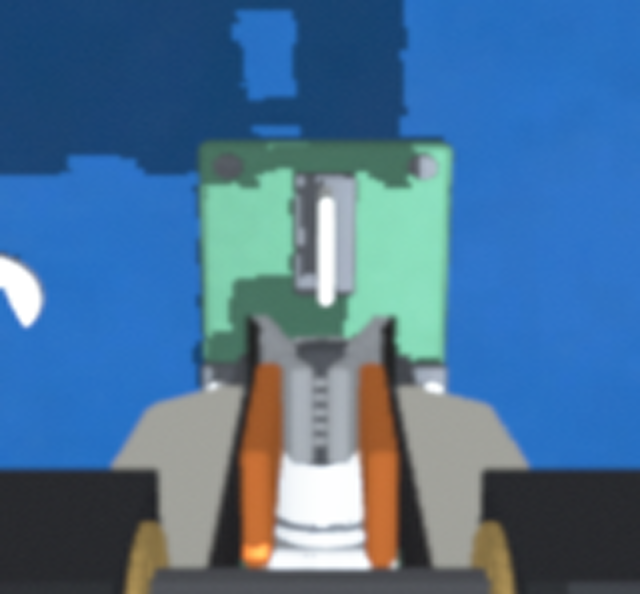

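Run:
```python
from h import *
s=manip.get_state();p=s['ee_pos'];R=s['ee_rot']
for z in (-.02,0,.02,.04,.15): print(z,proj('w11',p+R@np.array([0.0,0,z])))
T=[plane('w11',240+x/4-.4,110+y/3.3-.4,.042) for x,y in [(326,197),(326,305)]];print(T,np.mean(T,0),np.degrees(np.arctan2(*(T[0]-T[1])[:2][::-1])))
print([R.T@(t-p) for t in T])
# body of clip: near pivot, z ~ -?; jaw tip rows
```

```text
-0.02 [322.49830313 255.67259048]
0 [322.18799689 240.50873164]
0.02 [321.93821015 228.30230345]
0.04 [321.7328112  218.26499072]
0.15 [321.04138143 184.47661604]
[array([ 0.52584758, -0.09353528,  0.042     ]), array([ 0.52404247, -0.12972409,  0.042     ])] [ 0.52494502 -0.11162969  0.042     ] 87.14443872435027
[array([1.59991528e-02, 4.24132938e-05, 1.52424301e-01]), array([-2.02345743e-02,  1.14216878e-04,  1.52414845e-01])]
```

Call:
move_arm(
  motion=[
    [[0.12,-0.05,-3,0,0,0,1],[0.12,-0.05,-6,0,0,0,1],[0.12,-0.05,-8,0,0,0,1],[0.12,-0.05,-9.2,0,0,0,1],[0.12,-0.05,-9.5,0,0,0,1],[0.12,-0.05,-9.5,0,0,0,1],[0.12,-0.05,-9.5,0,0,0,1]],
  ],
)

```text
clock: 16.7
ee_pos: [0.5268, -0.1113, 0.1007]
ee_rot: [[0.053, 0.999, 0.002], [0.999, -0.053, -0.001], [-0.001, 0.002, -1.0]]
force: [0.1, -0.4, -0.6]
finger_gap: 0.211
```

Run:
```python
from h import *
snap('wrist','w12');snap('side','side12');snap('scene','scene12');s=manip.get_state();print(s['clock'],s['ee_pos'],s['ee_rot'].round(3).tolist(),s['force'],s['finger_gap'])
im=cv2.imread('pics/side12.png');a=cv2.resize(im[200:290,280:380],None,fx=4,fy=4,interpolation=cv2.INTER_CUBIC)
im=cv2.imread('pics/w12.png');b=cv2.resize(im[180:280,260:360],None,fx=4,fy=3.6,interpolation=cv2.INTER_CUBIC)
cv2.imwrite('pics/c22.png',np.hstack([a,b]))
```

```text
16.85 [ 0.52653437 -0.11125517  0.10065884] [[0.053, 0.999, 0.002], [0.999, -0.053, -0.001], [-0.001, 0.002, -1.0]] [ 0.26600463 -0.13823116  0.06129424] 0.21072734907992527
```

View pics/c22.png

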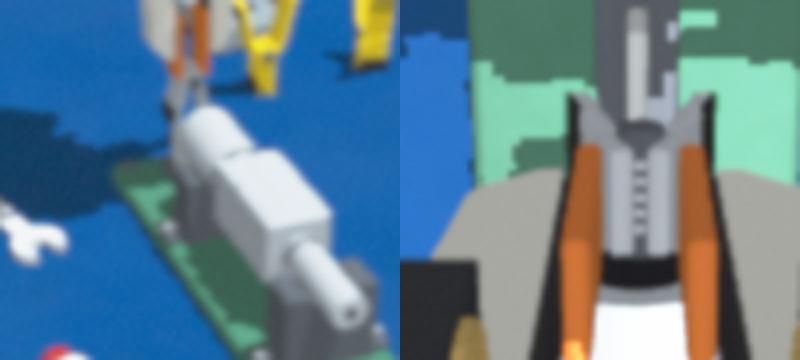

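View pics/scene12.png

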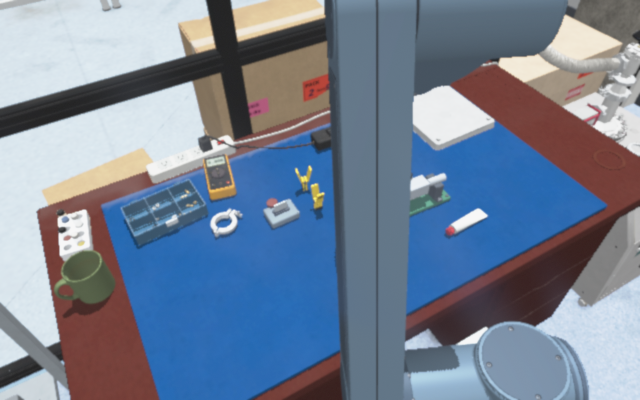

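Call:
move_arm(
  motion=[
    [[0,0,-0.8,0,0,0,1],[0,0,-1.6,0,0,0,1],[0,0,-2.4,0,0,0,1],[0,0,-2.9,0,0,0,1],[0,0,-3.2,0,0,0,1],[0,0,-3.2,0,0,0,1],[0,0,-3.2,0,0,0,1]],
  ],
)

```text
clock: 17.55
ee_pos: [0.526, -0.111, 0.0677]
ee_rot: [[0.053, 0.999, 0.0], [0.999, -0.053, 0.0], [0.0, 0.0, -1.0]]
force: [-0.3, -0.5, -0.7]
finger_gap: 0.212
```

Run:
```python
from h import *
snap('wrist','w13');s=manip.get_state();print(s['clock'],s['ee_pos'],s['ee_rot'].round(3).tolist(),s['force'],s['finger_gap'])
im=cv2.imread('pics/w13.png');b=cv2.resize(im[130:280,220:420],None,fx=4,fy=4,interpolation=cv2.INTER_CUBIC)
cv2.imwrite('pics/c23.png',b)
```

```text
17.6 [ 0.52611443 -0.11110532  0.06783801] [[0.053, 0.999, 0.0], [0.999, -0.053, -0.0], [-0.0, 0.0, -1.0]] [ 0.0866296   0.35979336 -0.50565328] 0.21226628193776534
```

View pics/c23.png

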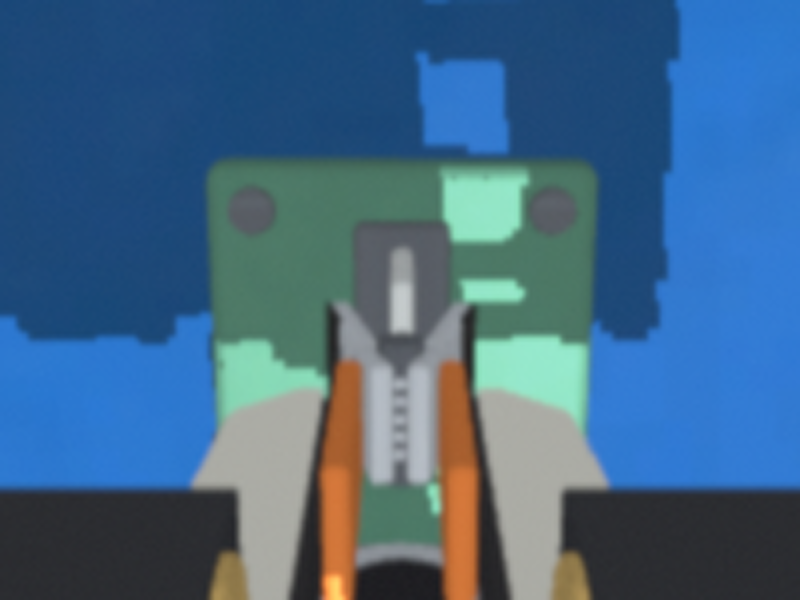

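Call:
move_arm(
  motion=[
    [[0,0,0,0,0,0,0.5],[0,0,0,0,0,0,0.42],[0,0,0,0,0,0,0.34],[0,0,0,0,0,0,0.26],[0,0,0,0,0,0,0.2],[0,0,0,0,0,0,0.1],[0,0,0,0,0,0,0],[0,0,0,0,0,0,-0.2],[0,0,0,0,0,0,-0.4],[0,0,0,0,0,0,-0.4]],
  ],
)

```text
clock: 18.6
ee_pos: [0.5259, -0.111, 0.0677]
ee_rot: [[0.053, 0.999, 0.0], [0.999, -0.053, -0.0], [-0.0, 0.0, -1.0]]
force: [-0.1, 0.1, 0.1]
finger_gap: 0.687
```

Run:
```python
from h import *
snap('wrist','w14');s=manip.get_state();print(s['clock'],s['ee_pos'],s['force'],s['finger_gap'])
snap('side','side14')
im=cv2.imread('pics/w14.png');b=cv2.resize(im[130:280,220:420],None,fx=4,fy=4,interpolation=cv2.INTER_CUBIC)
cv2.imwrite('pics/c24.png',b)
```

```text
18.65 [ 0.52590713 -0.11099807  0.06768578] [-0.19058536  0.49313684 -0.42111825] 0.6970329268208052
```

View pics/c24.png

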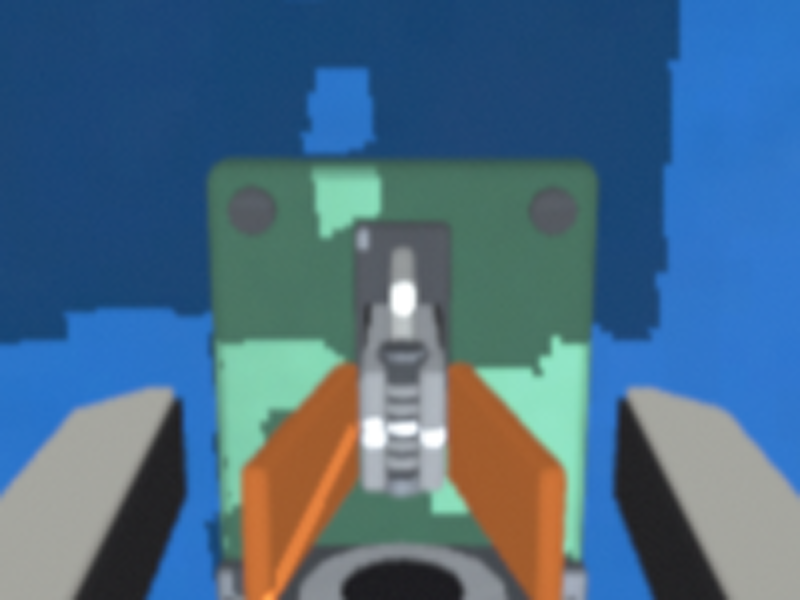

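The clip has closed on the tab, upright and clear of the fingers. I'll retreat straight up and do the final checks.

Call:
move_arm(
  motion=[
    [[0,0,1,0,0,0,-0.4],[0,0,3,0,0,0,-0.4],[0,0,6,0,0,0,-0.4],[0,0,10,0,0,0,-0.4],[0,-3,15,0,0,0,-0.4],[0,-7,19,0,0,0,-0.4],[0,-7,19,0,0,0,-0.4],[0,-7,19,0,0,0,-0.4],[0,-7,19,0,0,0,-0.4]],
  ],
)

```text
clock: 19.6
ee_pos: [0.5251, -0.18, 0.2563]
ee_rot: [[0.054, 0.999, -0.002], [0.999, -0.054, 0.002], [0.002, -0.002, -1.0]]
force: [0.2, -0.1, -1.4]
finger_gap: 0.7
```

Run:
```python
from h import *
snap('wrist','w15');snap('side','side15');snap('scene','scene15');s=manip.get_state();print(s['clock'],s['ee_pos'],s['force'],s['finger_gap'])
im=cv2.imread('pics/w15.png');a=cv2.resize(im[30:250,250:390],None,fx=2.6,fy=2.6,interpolation=cv2.INTER_CUBIC)
im=cv2.imread('pics/side15.png');b=cv2.resize(im[205:315,300:400],None,fx=4.2,fy=5.2,interpolation=cv2.INTER_CUBIC)
cv2.imwrite('pics/c25.png',np.hstack([a,b]) if a.shape[0]==b.shape[0] else a);cv2.imwrite('pics/c26.png',b);print(a.shape,b.shape)
```

```text
19.75 [ 0.52498638 -0.1793744   0.25564447] [ 0.2734159  -0.02278562 -0.42273364] 0.6989575890281879
(572, 364, 3) (572, 420, 3)
```

View pics/c25.png

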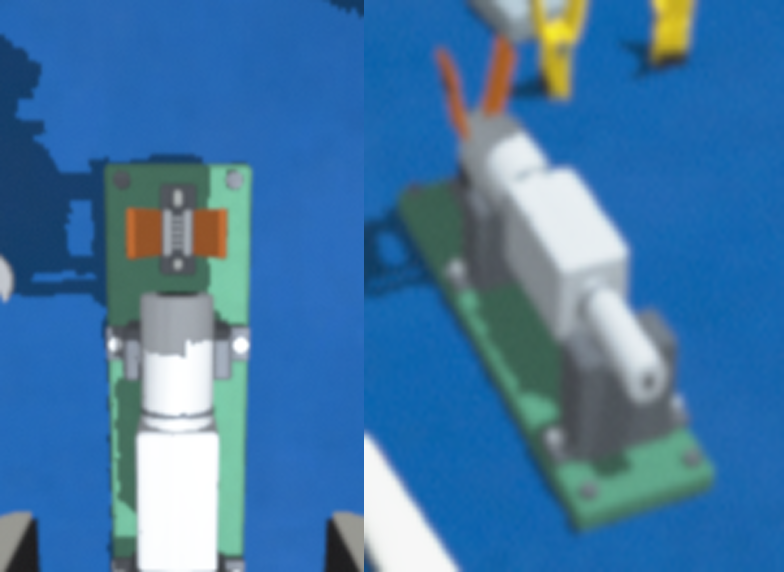

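View pics/c26.png

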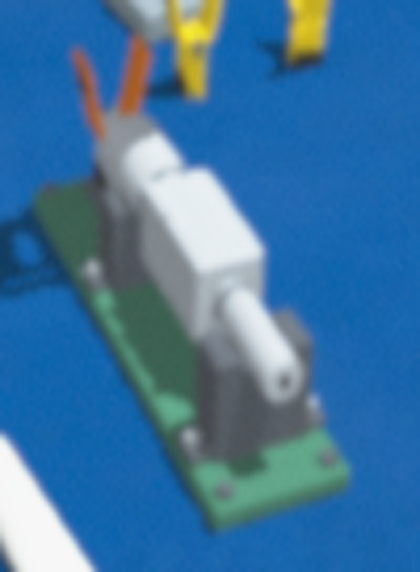

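View pics/w15.png

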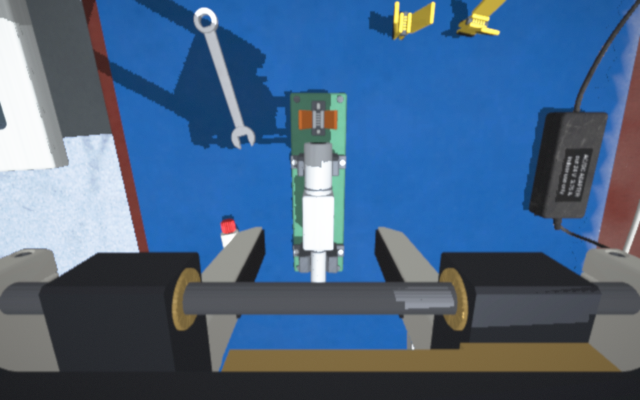

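Run:
```python
from h import *
w=lambda x,y:('w15',250+x/2.6-.4,30+y/2.6-.4)
s=lambda x,y:('side15',300+x/4.2-.4,205+y/5.2-.4)
A,e=tri(w(128,232),s(77,49));B,f=tri(w(226,232),s(138,40));print(A,e,B,f)
t=np.array([.525,-.1116]);ax=np.array([np.cos(np.radians(86.9)),np.sin(np.radians(86.9))]);n=np.array([-ax[1],ax[0]])
m=((A+B)/2)[:2]-t;print('along',m@ax,'side',m@n,'yaw',np.degrees(np.arctan2(*(A-B)[:2][::-1]))-90)
H=[plane(*w(*q),.1)[:2] for q in [(127,208),(129,258),(227,256),(226,208)]]
for a,b in((1,0),(2,3)): d=H[a]-H[b];print(np.degrees(np.arctan2(-d[1],-d[0])))
print((np.mean(H,0)-t)@ax,(np.mean(H,0)-t)@n)
# spindle level: journal widths/positions
o=t-.122*ax
rel=lambda p:((p[:2]-o)@ax*1e3).round(1),
for nm,q in [('thick end',(178,293)),('sq front',(178,432)),('sq back',(178,568))]:
    p=plane(*w(*q),.077);print(nm,((p[:2]-o)@ax*1e3).round(1),((p[:2]-o)@n*1e3).round(1))
```

```text
[ 0.50542465 -0.11085072  0.10050782] [array([-0.1, -0. ]), array([0., 0.])] [ 0.54353704 -0.1125652   0.09786247] [array([-0.9, -0.4]), array([ 0.4, -0. ])]
along -0.0001358741537690921 side 0.0005125574729169398 yaw 87.42428952717225
88.29967042830364
89.0214201555827
-0.0005944778300828492 -1.0248197739632053e-05
thick end 95.8 -0.1
sq front 33.4 -0.1
sq back -33.6 -0.1
```

```bash
python3 -c "
from cell import manip
print(manip.finish_job())"
```

```text
the job is handed in; nothing more can be done
None
```

I seated the spindle in the cradle and moved the orange clip onto the cradle's end tab. I handed the job in at about 20 s of the 51 s allowed; no verdict is reported.

- **Spindle:** it lies thick end in the wide V and thin end in the narrow V. I lowered it until the blocks carried it, then let go. The last wrist view shows its axis within about 0.2 mm sideways of the cradle line.
- **Spindle lengthways:** two views disagree. One put it about 3 mm towards the thin end, a later one within about 1 mm. Both are well inside the 10 mm allowed.
- **Clip:** I squeezed it to 20 mm over the handles, lifted it off the stand and released it on the tab. The last views put it within 1 mm of the tab's middle both lengthways and sideways. It is in line within 0.04 rad.
- **Clip depth and lean:** the handle tops stand about 99 mm above the desk, so the jaw tips are about 18 mm below the tab's top edge. The handle tops differ by about 2.6 mm, which is within measurement error, so I took the clip as upright.
- **Other things:** I never touched the spanner, grease tube or pipe clamp, and left the yellow look-alikes alone. The arm ended clear of everything.

Sideways, the coordinates and the pictures disagreed by 1–2 mm at both placings. I followed the contact force for the spindle and the direct picture alignment for the clip.

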